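# Clamp a flask on the shaker

## Task

Stand the stoppered flask gently upright on the shaker's deck, about midway along the rubber pads and between the fixed pad and the sliding clamping bar, and let go of it. Then hold the bar's thumb release button down while you slide the bar along its rails until the flask is held snug between the two pads with no play, and let the button come up so that the bar locks. Do not press hard on the glass, and leave the other things on the bench where they are.

Things in the scene. Friction and masses are not known exactly. Their poses are not given: they have to be found in the camera images.
- shaker: White bench shaker, fixed. Origin: centre of its underside, on the bench; y runs along the rails (bar closes towards -y), x away from its front panel, z up. Aluminium deck 240 (x) by 350 (y) mm, top 90 mm up. Steel rails 10 mm high on the deck along y, at x = -85 mm (24 wide) and x = +106 mm (10 wide), y -80 to +170 mm. The fixed bar, 130 mm long in x and 36 mm high, stands at the -y end
- fixed_pad (a point): Point on the face of the fixed rubber pad, midway along it, at deck height (x +15, y -125, z 90 mm in the shaker's frame; same axes). The pad is 90 mm long in x, from 4 to 34 mm above the deck, and faces +y
- bar_pad (a point): Point on the face of the sliding bar's rubber pad (same size, facing -y), midway along it, at deck height; axes as the shaker's. Its y in the fixed pad's frame is the clear gap between the pads. The bar is an aluminium crossbar 224 mm long in x, 12 to 40 mm above the deck; a black block on its front end, at the x = -85 mm rail, carries the button
- bar (a joint): Position of the sliding clamping bar in m: 0 fully open (gap between pads 190 mm), grows as it closes towards the fixed pad, 0.115 at the end stop (gap 75 mm). Unless the button is held down, a toothed rack with a notch every 10 mm locks it (1.5 mm play either way, firm to about 35 N); one notch is at gap 84.6 mm, for this flask. With the button down it slides freely with about 2 N
- button_top (a point): Centre of the top of the thumb button: ribbed grey pad 36 (x) by 52 (y) mm, 100 mm from bar_pad towards -x, 50 mm towards +y, top 46 mm above the deck when up. Black cheeks 46 mm wide in x stand before and behind it along y, 68 mm clear between them, 14 mm higher than it; its x sides are open. A finger holding it down can push the bar along, by friction or against a cheek
- release (a joint): Travel of the release button in m: 0 up (bar locked), 0.008 fully down; pressed straight down. It begins to move at 5 N and takes 8 N fully down; the bar is free only while it is held 5 mm or more down. It springs back up when let go with the bar in a notch
- flask: Conical glass flask with a fixed white stopper, about 0.2 kg, on the bench to the left or right of the shaker. Origin: centre of its underside, z up. Base 84 mm in diameter (up to 16 mm high), narrowing to a neck 34 mm in diameter from 88 to 122 mm up, 40 mm lip from 122 to 128 mm, stopper 33 to 38 mm above it, top at 144 mm. Can be gripped from above by neck or stopper
- bottle: Bystander: brown glass bottle with grey cap and paper label, 70 mm diameter, 145 mm tall, on the other side of the shaker from the flask. Origin: centre of its underside
- beaker: Bystander: empty glass beaker, 72 mm diameter, 85 mm tall. Origin: centre of its underside
- dishes: Bystander: stack of four white culture dishes, 92 mm diameter, 60 mm tall. Origin: centre of its underside
Things that resemble listed ones, but are neither listed nor needed, are in the scene too. Leave any blue look-alike of the flask alone.

How it is judged:
By the outcome, as a careful person would: the job done as asked, in the order asked, and still so for the second after the job is handed in, with the robot touching nothing.
It also fails if it takes over 64 s, if anything falls off the work surface, if the arm or the gripper's body presses on something with over 40 N, if the wrist force passes 120 N, or if a joint passes its speed limit or range.

## Robot

A 6-joint arm with a two-finger parallel gripper is mounted at the origin on the work surface. World frame = base frame: x ahead of the robot, y to its left, z up, the work surface at z = 0. Lengths are in m, angles in rad, forces in N, time in s.
With the tool pointing down it reaches from about 0.325 to 0.775 m from the base axis. Payload 5.5 kg.
Tool frame: the origin (TCP) lies on the centre line of the jaws, within the pads' length; the fingertips stand robot.tip_extent ahead of it and the grasp point (between the pads) lies 8 mm behind it (robot.tip_extent is the distance from the TCP to the fingertips, in m); z points along the fingers, y is the direction in which the jaws open and shut (so a half turn about z gives the same grasp; the last joint's range is limited). The gripper opens to 85 mm and grips with 20 to 120 N. Pads are 22 mm wide; open, the fingers measure 114 mm over their backs; the gripper's body (76 mm by 85 mm) begins 54 mm behind the grasp point. The pads swing forward as they close: fully open they stand 13 mm farther back than shut.
Start: joints at [-1.394, 0.091, 1.231, -0, 1.82, -0.057], TCP at [0.139, -0.584, 0.209] pointing down, gripper open.
Joint ranges: [-2.87, 2.87], [-0.86, 2.18], [0.17, 2.46], [-1.51, 4.65], [0.06, 2.69], [-2.65, 2.65]. Speed limits (rad/s): [2.57, 2.57, 3.01, 3.14, 3.14, 3.14].

## Interface

Orientations are given as a rotation vector (axis times angle).
In Python, from station import state, capture, robot gives the robot as it stands.
- The arm moves only by the tool jog_arm, never from a script. Its argument "steps" is text: rows parted by semicolons, each of 7 numbers parted by spaces: the shift along the world's x, y, z in cm, then the turn, a rotation vector about the world's x, y, z in rad, then the finger opening in cm, from 0 to 8.54. In form: tx ty tz wx wy wz fingers; .... A call has 1 to 10 rows; each row is the pose to reach, as a shift and turn from the pose commanded when the call began; what a row does not reach only later rows make up. A row lasts 1/10 s, in which the tool goes at most 50 mm and 8.59 degrees, less where a joint would pass 70% of its speed; a pose out of reach is approached as far as the arm can. A call with a gripper value outside its range is refused whole. The fingers move at their own pace and stop on an object; "force" is the grip in N (left out, the last holds). Time passes only in rows, so rows that repeat a pose let the fingers close. It gives the time, the measured TCP pose, the force and the opening at its end, in the units of the state.
- state(): the state, without advancing time (a new reading comes with each control period).
- capture(name): name is "side" or "top"; returns a dict with "frame" (480x640x3 uint8, red, green, blue), "fov_y" (degrees; the focal length in pixels is half the picture's height over the tangent of half this angle, whatever the lens; pixels are square), "cx", "cy" (the principal point, pixels), "k1" (the pictures are not rectified: a ray, as slopes to the right and down, at radius r is drawn at 1 + k1 r^2 times it, then the intrinsics apply), "world_from_camera" (4x4, takes a point from camera to world coordinates). Camera axes: x right, y down, z forward; pixel columns grow to the right and rows downward; lengths in m; the calibration is good to about 2 mm. A picture is of the moment at which its call begins. There is no depth.
- robot.job_done(): hands the job in, once; it reports no verdict.
The state is a dict: "t": time; "joint_pos": joint angles; "qvel": joint speeds; "joint_efforts": joint torques, N m; "tool_pos": TCP position; "ee_rot": TCP orientation; "contact_force": force on the tool from outside, world axes, zero at the start; "torque": the same for the moment, N m; "width": opening from 0.0 (shut) to 1.0 (fully open).
Only numpy, scipy, OpenCV 4.12 (cv2) and the standard library are available. Lean on these libraries where they do the work, as an engineer would, in place of code of your own. Each camera call takes 0.05 s, during which the arm holds its last target.

## Working session

There is one attempt and no reset: what is moved stays moved. The work goes in short steps, Python scripts to look and compute and a tool call to move; the robot and the scene stay as the last step left them, time stands still between calls to the robot, and variables do not carry over. Pictures are saved under pics/ and viewed, and the job is handed in when it is done.

Besides the shell and the picture viewer there is one more tool, called after "Request:" as name(argument=value, ...) on one line, values as JSON. jog_arm: Moves the arm, as the interface text tells. Its arguments: {"type":"object","properties":{"steps":{"type":"string"},"force":{"type":"number"}},"required":["steps"]}

```bash
mkdir -p pics; ls
python3 - <<'E'
from station import state, capture, robot
import cv2, pickle
s=state(); print(s)
print({k:getattr(robot,k) for k in dir(robot) if not k.startswith('_')})
for n in("side","top"):
    c=capture(n); pickle.dump(c,open(f'{n}0.pkl','wb')); cv2.imwrite(f'pics/{n}0.png',c['frame'][:,:,::-1])
    print(n,{k:v for k,v in c.items() if k!='frame'})
E
```

```text
pics
{'t': 0.0, 'joint_pos': array([-1.39370414e+00,  9.18944452e-02,  1.23190434e+00,  2.70274477e-05,
        1.81977560e+00, -5.67060684e-02]), 'qvel': array([-0.00052129, -0.00101169,  0.00033798, -0.00017869,  0.00105629,
        0.00079201]), 'joint_efforts': array([ 2.41927097e-05, -4.58742607e+01, -4.18025887e+01, -1.11985923e-04,
        1.15723096e-02, -1.90735057e-05]), 'tool_pos': array([ 0.13895174, -0.5833582 ,  0.20761917]), 'ee_rot': array([-3.11818409e+00, -3.66193011e-01,  1.46088553e-04]), 'contact_force': array([-0.51368483, -0.35804185, -0.00848696]), 'torque': array([-0.00465629, -0.01994977, -0.01684615]), 'width': 0.9991286012075306}
{'MotionError': <class 'station.MotionError'>, 'job_done': <function connect.<locals>.done at 0x7ff4b40cf740>, 'tip_extent': 0.011}
side {'fov_y': 44.10233381595534, 'cx': 305.46454017272976, 'cy': 242.97919285438195, 'k1': 0.04397745115892379, 'world_from_camera': array([[-0.945414  , -0.24361846,  0.2164311 ,  0.23483157],
       [-0.32578953,  0.72151908, -0.61095941,  0.8259973 ],
       [-0.00731818, -0.64812056, -0.76150258,  1.09153559],
       [ 0.        ,  0.        ,  0.        ,  1.        ]])}
top {'fov_y': 43.325297907625234, 'cx': 321.41310677277505, 'cy': 237.2394939419415, 'k1': -0.1836383528885099, 'world_from_camera': array([[-3.57316206e-02, -9.78570551e-01,  2.02787888e-01,
         2.32597143e-01],
       [-9.99360801e-01,  3.52144586e-02, -6.15889211e-03,
         3.67053555e-02],
       [-1.11415525e-03, -2.02878334e-01, -9.79203319e-01,
         1.46005197e+00],
       [ 0.00000000e+00,  0.00000000e+00,  0.00000000e+00,
         1.00000000e+00]])}
```

View pics/side0.png

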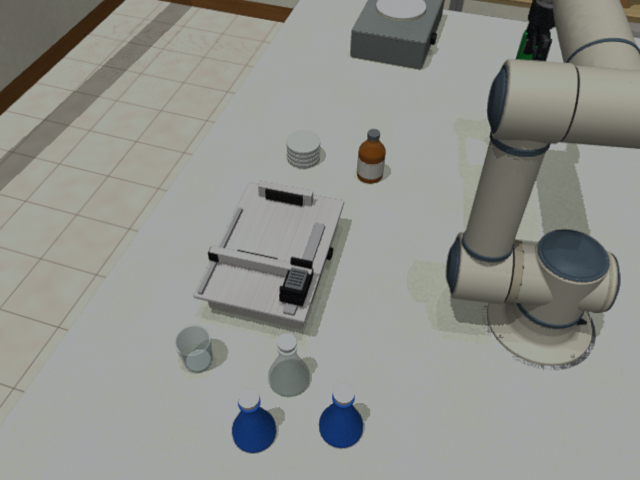

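View pics/top0.png

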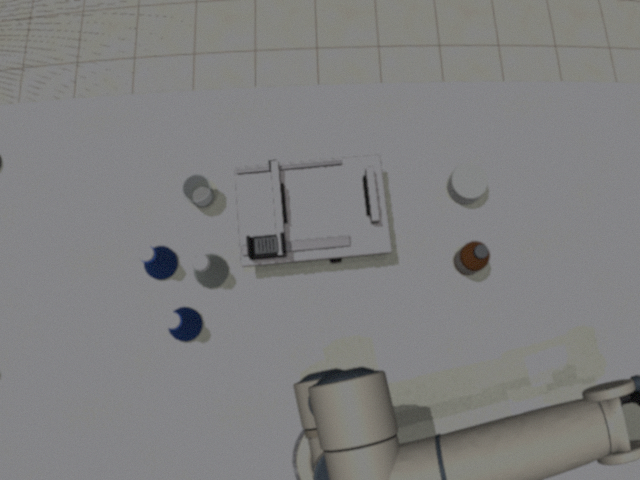

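The side picture shows one clear flask with a white stopper at (289,365), which is (210,270) in the top picture. The blue look-alikes are at (254,420) and (342,417), and the beaker is at (195,348). The clear flask fits the description. I'll confirm it in an enlarged crop.

```bash
cat > h.py <<'E'
import numpy as np, pickle, cv2
def proj(c,P):
    P=np.atleast_2d(P); T=np.linalg.inv(c['world_from_camera']); q=P@T[:3,:3].T+T[:3,3]
    s=q[:,:2]/q[:,2:]; r2=(s**2).sum(1,keepdims=True); s=s*(1+c['k1']*r2)
    f=240/np.tan(np.radians(c['fov_y']/2)); return s*f+[c['cx'],c['cy']]
def ray(c,uv,z):
    f=240/np.tan(np.radians(c['fov_y']/2)); d=(np.array(uv,float)-[c['cx'],c['cy']])/f; s=d.copy()
    for _ in range(20): s=d/(1+c['k1']*(s@s))
    W=c['world_from_camera']; v=W[:3,:3]@np.r_[s,1]; o=W[:3,3]; return o+v*(z-o[2])/v[2]
def crop(c,x,y,w,h,k,name):
    im=cv2.resize(c['frame'][y:y+h,x:x+w,::-1],None,fx=k,fy=k,interpolation=cv2.INTER_CUBIC); im=cv2.convertScaleAbs(im,alpha=1.3); cv2.imwrite('pics/'+name,im)
E
python3 - <<'E'
from h import *
s=pickle.load(open('side0.pkl','rb'));t=pickle.load(open('top0.pkl','rb'))
crop(s,170,300,200,150,4,'s_fl.png'); crop(s,190,175,170,160,4,'s_sh.png'); crop(t,225,140,180,135,4,'t_sh.png'); crop(t,130,220,120,130,4,'t_fl.png')
E
```

```text
(no output)
```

View pics/s_fl.png

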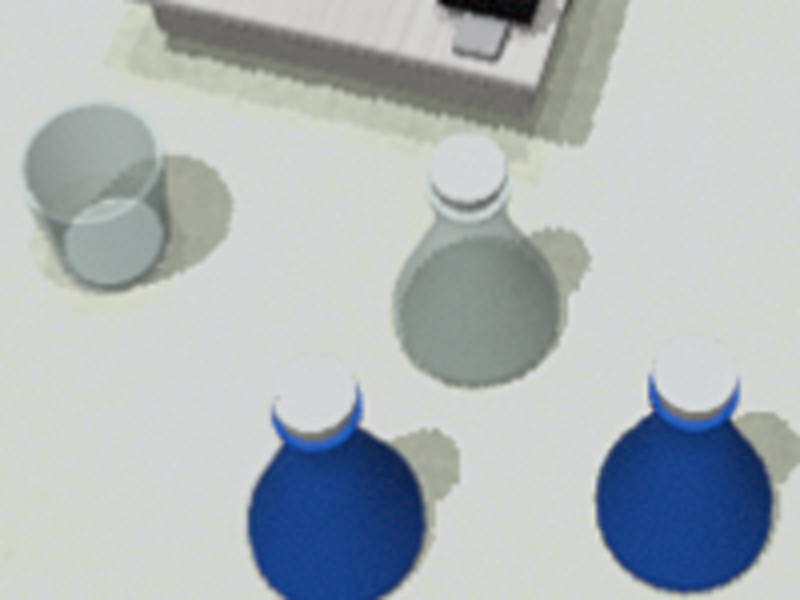

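View pics/s_sh.png

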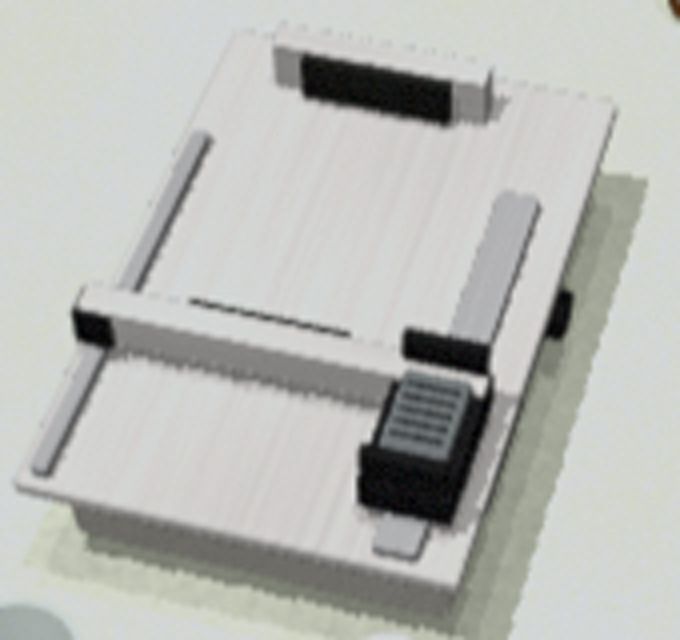

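View pics/t_sh.png

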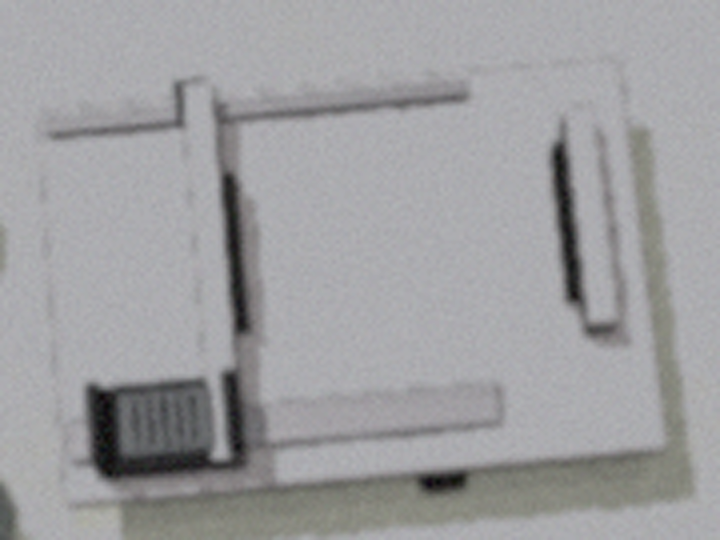

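View pics/t_fl.png

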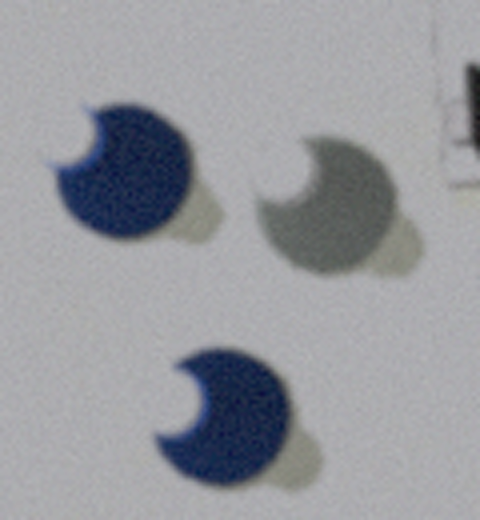

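The enlarged crop confirms it: clear glass cone, white stopper, next to the shaker's +y end. The black knob marks the shaker's front panel, which faces the robot. The fixed pad is on the right in the top picture. Next I'll fit the poses.

```bash
cat > fit.py <<'E'
from h import *
from scipy.optimize import least_squares
s=pickle.load(open('side0.pkl','rb'));t=pickle.load(open('top0.pkl','rb'))
SO=(190,175);TO=(225,140)
def px(l,o): return np.array(l,float)/4-0.375+np.array(o)
sm=[(612,103),(238,30),(18,487),(460,585),(305,55),(452,82),(305,92),(450,122)]
sp=[(-120,-175,90),(120,-175,90),(120,175,90),(-120,175,90),(60,-125,124),(-30,-125,124),(60,-125,94),(-30,-125,94)]
tm=[(625,62),(663,447),(68,505),(40,112),(554,145),(571,300),(500,384),(502,424)]
tp=[(120,-175,90),(-120,-175,90),(-120,175,90),(120,175,90),(60,-125,124),(-30,-125,124),(-73,-80,100),(-97,-80,100)]
# bar-dependent pts given relative to bar_pad (x15, y=-125+gap)
sbm=[(432,415)]; sbp=[(-85,50,136)]
tbm=[(163,418),(230,175),(242,330),(206,82)]; tbp=[(-85,50,136),(60,0,124),(-30,0,124),(None)]
tbm=tbm[:3];tbp=tbp[:3]
def W(p,P):
    P=np.array(P,float)/1e3; c,n=np.cos(p[2]),np.sin(p[2])
    return np.c_[p[0]+c*P[:,0]-n*P[:,1],p[1]+n*P[:,0]+c*P[:,1],P[:,2]]
def res(p):
    b=np.array([0,-125+p[3]*1e3,0])
    return np.r_[(proj(s,W(p,np.r_[sp,np.array(sbp)+b]))-px(sm+sbm,SO)).ravel(),(proj(t,W(p,np.r_[tp,np.array(tbp)+b]))-px(tm+tbm,TO)).ravel()]
r=least_squares(res,[.55,0.05,0,.19],loss='soft_l1'); p=r.x
print('shaker',p.round(4)); print(res(p).reshape(-1,2).round(1).tolist())
a=np.linspace(0,2*np.pi,90)
def circ(x,y,rad,z): return np.c_[x+rad*np.cos(a),y+rad*np.sin(a),0*a+z]
def sil(c,x,y): return proj(c,np.r_[circ(x,y,.042,0),circ(x,y,.042,.016)])
def stp(c,x,y): return proj(c,circ(x,y,.019,.144))
def fres(q):
    A=sil(s,*q);B=sil(t,*q);S=stp(s,*q)
    m=[A[:,0].min(),A[:,0].max(),A[:,1].max(),S[:,1].min(),B[:,0].max(),B[:,1].max()]
    o=np.r_[px([393,561],170),px([388,135],300),px([396],130),px([273],220)]
    return m-o
# px with scalar offset
g=least_squares(fres,[.5,.25],loss='soft_l1'); print('flask',g.x.round(4),fres(g.x).round(1))
for c,n in((s,'side'),(t,'top')):
    im=c['frame'][:,:,::-1].copy()
    for u in proj(c,W(p,np.r_[sp,tp,np.array(tbp)+[0,-125+p[3]*1e3,0]])): cv2.circle(im,tuple(int(round(v)) for v in u),1,(0,0,255),-1)
    for L in (sil(c,*g.x),stp(c,*g.x)): cv2.polylines(im,[L.round().astype(int).reshape(-1,1,2)],True,(0,255,0),1)
    x,y=(170,170) if n=='side' else (170,130)
    cv2.imwrite(f'pics/ov_{n}.png',cv2.resize(im[y:y+240,x:x+240],None,fx=2.5,fy=2.5))
# other things
print('beaker base', ray(s,np.array([112,245])/4+[170,300],0.0), 'top', ray(t,[202,196],0.0), ray(t,[196,187],.085))
print('blue1',ray(t,np.array([125,172])/4+[130,220],0.01),'blue2',ray(t,np.array([225,418])/4+[130,220],0.01))
E
python3 fit.py
```

```text
shaker [0.5839 0.0476 0.0593 0.1874]
[[2.4, -0.6], [-0.1, -0.8], [-0.8, -1.6], [0.5, -0.2], [-0.6, 1.4], [-0.1, 1.9], [0.1, 1.3], [0.5, 1.0], [-1.0, 0.5], [-0.6, -0.8], [1.9, 1.1], [-0.5, 0.9], [-0.1, 0.1], [0.1, -0.2], [0.2, -1.4], [-0.1, -0.0], [0.5, 0.2], [-0.2, 1.4], [0.4, -0.3], [0.5, -1.3]]
flask [0.4597 0.3001] [-0.1 -0.1  0.9 -1.5 -0.1  0.3]
beaker base [0.65085831 0.32452781 0.        ] top [0.65206115 0.32499039 0.        ] [0.65057763 0.32297751 0.085     ]
blue1 [0.48232227 0.42416864 0.01      ] blue2 [0.32985863 0.36099547 0.01      ]
```

View pics/ov_side.png

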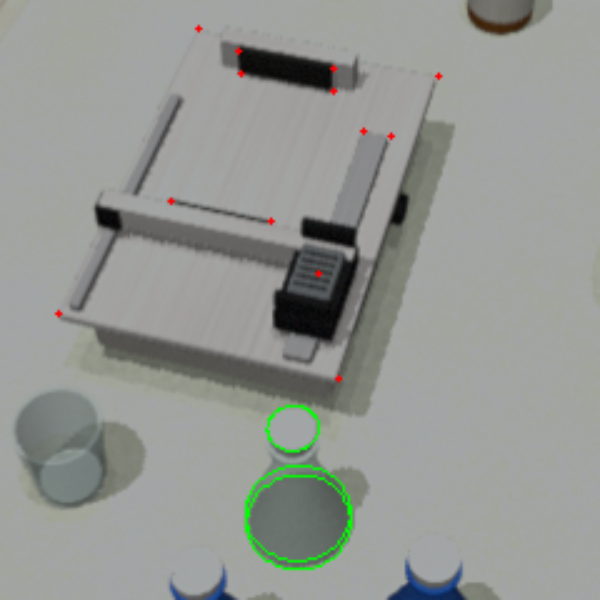

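View pics/ov_top.png

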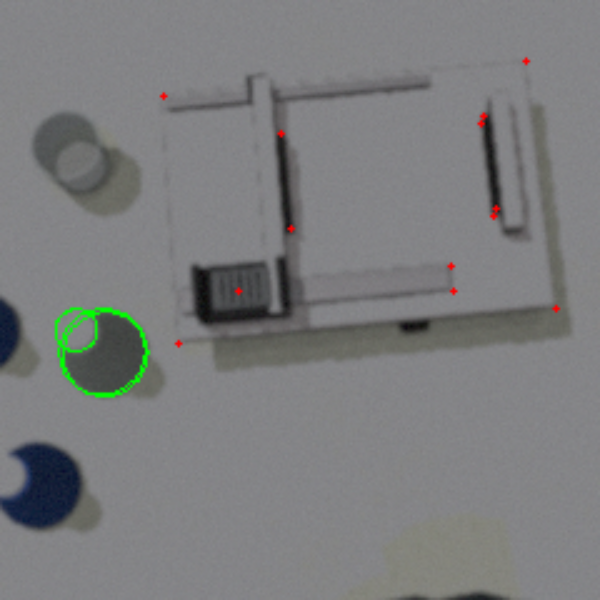

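Residuals are within about 2 px. The flask is at (0.460, 0.300), and the shaker is at (0.584, 0.048) with yaw 0.059. I'll go round the base at a safe height and turn the jaws to line up with the shaker's y.

Request:
jog_arm(steps="28 28 8 0 0 -0.17 8.5; 28 28 8 0 0 -0.17 8.5; 28 28 8 0 0 -0.17 8.5; 28 28 8 0 0 -0.17 8.5; 28 28 8 0 0 -0.17 8.5; 28 28 8 0 0 -0.17 8.5; 28 28 8 0 0 -0.17 8.5; 28 28 8 0 0 -0.17 8.5; 28 28 8 0 0 -0.17 8.5; 28 28 8 0 0 -0.17 8.5", force=25)

```text
t: 1.1
tool_pos: [0.4198, -0.3028, 0.2886]
ee_rot: [3.14, 0.105, -0.001]
contact_force: [-0.3, -1.0, -0.6]
width: 0.995
```

Request:
jog_arm(steps="4.1 60.4 -1 0 0 0 8.5; 4.1 60.4 -1 0 0 0 8.5; 4.1 60.4 -1 0 0 0 8.5; 4.1 60.4 -1 0 0 0 8.5; 4.1 60.4 -1 0 0 0 8.5; 4.1 60.4 -1 0 0 0 8.5; 4.1 60.4 -1 0 0 0 8.5; 4.1 60.4 -1 0 0 0 8.5; 4.1 60.4 -1 0 0 0 8.5; 4.1 60.4 -1 0 0 0 8.5")

```text
t: 2.1
tool_pos: [0.453, 0.1953, 0.2798]
ee_rot: [3.139, 0.096, -0.001]
contact_force: [0.5, -0.1, 0.5]
width: 0.994
```

Request:
jog_arm(steps="0.3 10.4 0 0 0 0 8.5; 0.3 10.4 0 0 0 0 8.5; 0.3 10.4 0 0 0 0 8.5")

```text
t: 2.4
tool_pos: [0.4557, 0.302, 0.2777]
ee_rot: [3.139, 0.105, -0.006]
contact_force: [-0.6, -0.6, -0.5]
width: 0.992
```

Run:
```python
from station import *
from h import *
print(state()['tool_pos'],state()['ee_rot'])
for n in("side","top"):
    c=capture(n); pickle.dump(c,open(f'{n}1.pkl','wb'))
    print(n,proj(c,state()['tool_pos']))
print(state()['tool_pos'])
crop(pickle.load(open('side1.pkl','rb')),170,230,200,150,4,'s1.png')
crop(pickle.load(open('top1.pkl','rb')),130,200,200,150,4,'t1.png')
```

```text
[0.4557116  0.30195571 0.27773962] [ 3.1390339   0.1050174  -0.00611603]
side [[286.37022657 299.296542  ]]
top [[187.53460825 252.18969113]]
[0.45624682 0.29862154 0.27900591]
```

View pics/s1.png

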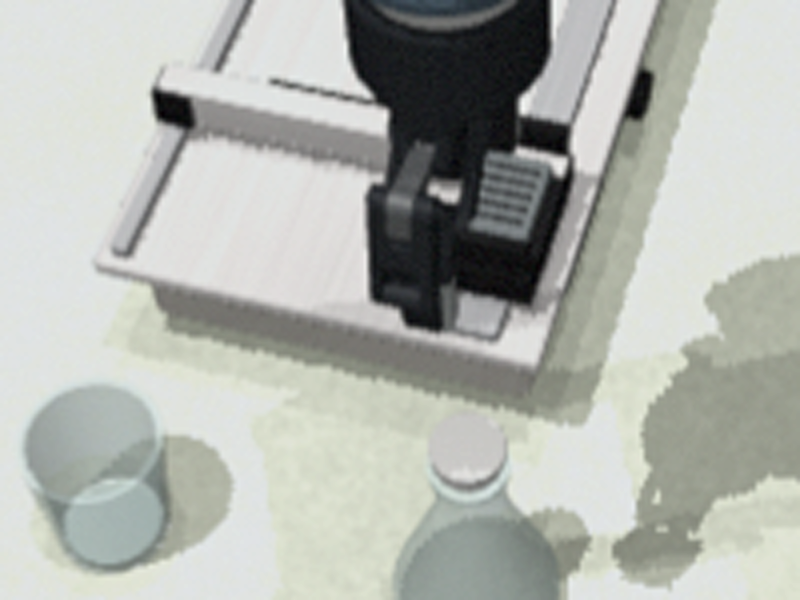

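View pics/t1.png

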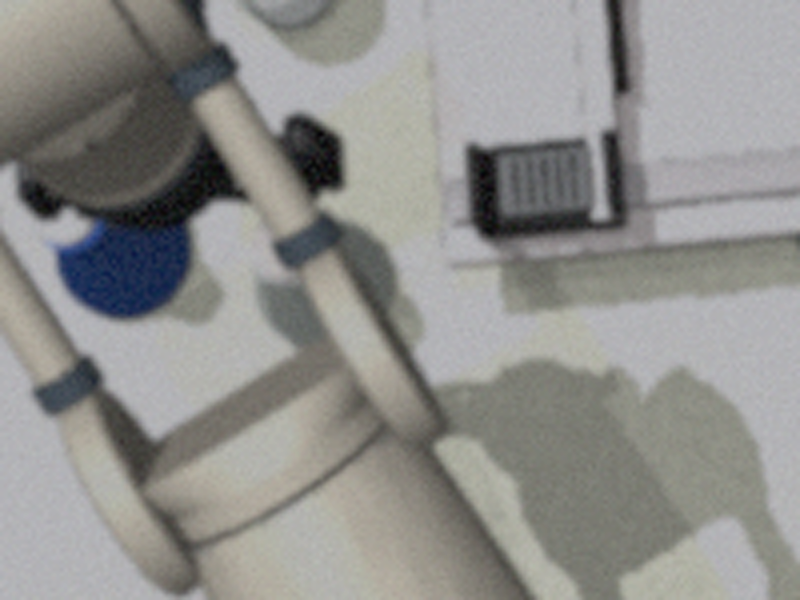

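Request:
jog_arm(steps="0.3 0 -5 0 0 0 8.5; 0.3 0 -5 0 0 0 8.5; 0.3 0 -5 0 0 0 8.5")

```text
t: 2.8
tool_pos: [0.4588, 0.2969, 0.2298]
ee_rot: [3.138, 0.096, -0.004]
contact_force: [-0.2, -0.6, 1.2]
width: 0.994
```

Run:
```python
from station import *
from h import *
c=capture("side")
s=state();print(s['tool_pos'],s['ee_rot'])
crop(c,220,280,130,130,5,'s2.png')
for off in (.0425+.007,-.0425-.007): print((proj(c,[s['tool_pos']+[-.002,off,-.011]])-[220,280])*5)
```

```text
[0.45967432 0.29775055 0.23268543] [-3.13943412e+00 -9.65135855e-02 -2.88494327e-03]
[[284.37219031 300.01281972]]
[[382.49391083  72.97254073]]
```

View pics/s2.png

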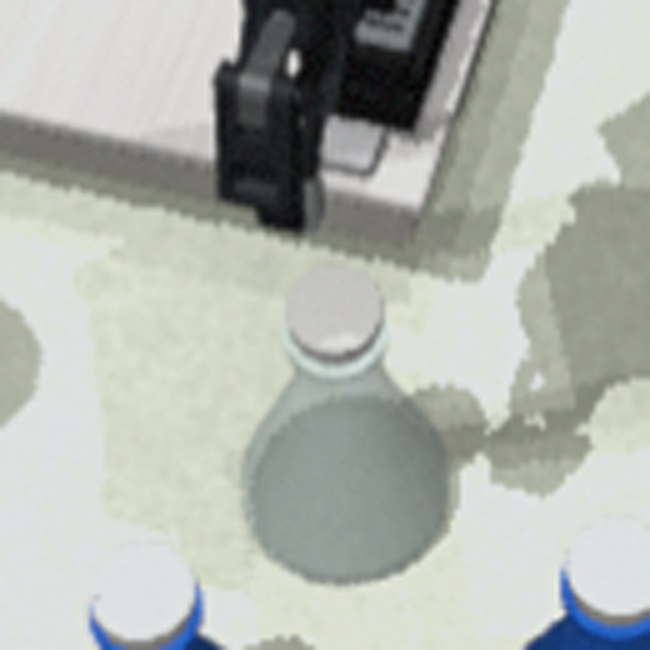

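Run:
```python
from h import *
c=pickle.load(open('side0.pkl','rb'))
for uv,tp in (((277.5,312),(.4562,.2986,.279)),((220+285/5,280+225/5),(.4597,.2978,.2327))):
    for z in np.arange(-.02,.05,.01): print(z, (ray(c,uv,tp[2]+z)-tp).round(4))
```

```text
-0.02 [ 0.0102  0.0183 -0.02  ]
-0.01 [ 0.0074  0.0244 -0.01  ]
0.0 [0.0046 0.0305 0.    ]
0.009999999999999998 [0.0018 0.0366 0.01  ]
0.02 [-0.001   0.0427  0.02  ]
0.030000000000000002 [-0.0037  0.0489  0.03  ]
0.039999999999999994 [-0.0065  0.055   0.04  ]
0.05 [-0.0093  0.0611  0.05  ]
-0.02 [ 0.0108  0.0163 -0.02  ]
-0.01 [ 0.0081  0.0222 -0.01  ]
0.0 [0.0054 0.028  0.    ]
0.009999999999999998 [0.0027 0.0338 0.01  ]
0.02 [0.     0.0396 0.02  ]
0.030000000000000002 [-0.0026  0.0454  0.03  ]
0.039999999999999994 [-0.0053  0.0513  0.04  ]
0.05 [-0.008   0.0571  0.05  ]
```

Request:
jog_arm(steps="0.1 0.1 -3 0 0 0 8.5; 0.1 0.1 -6 0 0 0 8.5; 0.1 0.1 -8 0 0 0 8.5; 0.1 0.1 -9.5 0 0 0 8.5; 0.1 0.1 -11 0 0 0 8.5; 0.1 0.1 -12.5 0 0 0 8.5; 0.1 0.1 -13.4 0 0 0 8.5; 0.1 0.1 -13.4 0 0 0 8.5; 0.1 0.1 -13.4 0 0 0 8.5")

```text
t: 3.75
tool_pos: [0.46, 0.3002, 0.097]
ee_rot: [-3.14, -0.1, -0.001]
contact_force: [1.2, 0.0, -0.5]
width: 0.994
```

Run:
```python
from station import *
from h import *
c=capture("side")
s=state();print(s['tool_pos'],s['contact_force'])
crop(c,220,280,130,130,5,'s3.png')
```

```text
[0.46020498 0.30032089 0.09736506] [ 0.32027053 -0.23472636  0.37260653]
```

View pics/s3.png

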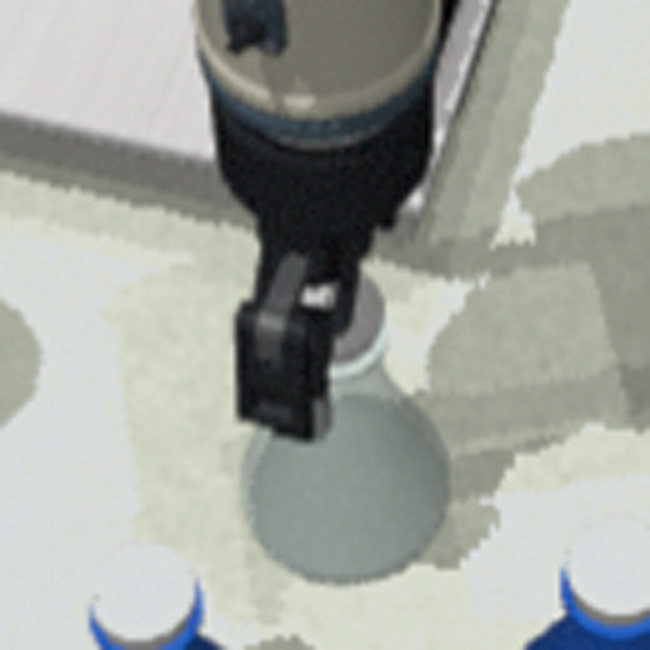

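The open fingers straddle the neck, with the near finger at about (285,370) in the crop. I'll close them gently.

Request:
jog_arm(steps="0 0 0 0 0 0 5; 0 0 0 0 0 0 4; 0 0 0 0 0 0 3; 0 0 0 0 0 0 2.5; 0 0 0 0 0 0 2.5; 0 0 0 0 0 0 2.5; 0 0 0 0 0 0 2.5", force=25)

```text
t: 4.5
tool_pos: [0.4601, 0.3004, 0.0971]
ee_rot: [-3.139, -0.1, -0.001]
contact_force: [-1.5, 0.7, 4.5]
width: 0.444
```

Request:
jog_arm(steps="0 0 0 0 0 0 2.5; 0 0 0 0 0 0 2.5; 0 0 0 0 0 0 2.5")

```text
t: 4.8
tool_pos: [0.4601, 0.3004, 0.0971]
ee_rot: [-3.139, -0.1, -0.001]
contact_force: [0.2, 0.0, 5.9]
width: 0.445
```

Run:
```python
from station import *
from h import *
c=capture("side")
s=state();print(s['tool_pos'],s['contact_force'],s['width'])
crop(c,240,300,100,100,6,'s4.png')
```

```text
[0.4600857  0.30034606 0.09707814] [-0.46955231  2.02193911  4.94411742] 0.44382518134968835
```

View pics/s4.png

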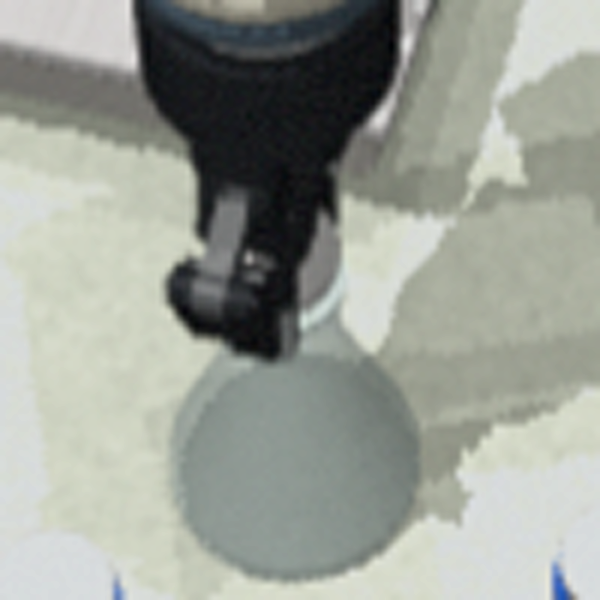

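The width is 37.8 mm with a 5 N upward force, so the tips are on the cone's shoulder below the neck. I'll open, raise 7 mm and regrip.

Request:
jog_arm(steps="0 0 0 0 0 0 6; 0 0 0 0 0 0 6; 0 0 0.4 0 0 0 6; 0 0 0.8 0 0 0 6; 0 0 0.8 0 0 0 4; 0 0 0.8 0 0 0 2.5; 0 0 0.8 0 0 0 2.5; 0 0 0.8 0 0 0 2.5; 0 0 0.8 0 0 0 2.5; 0 0 0.8 0 0 0 2.5")

```text
t: 5.85
tool_pos: [0.4601, 0.3003, 0.1051]
ee_rot: [-3.139, -0.1, -0.001]
contact_force: [-0.1, 1.7, 5.9]
width: 0.415
```

Request:
jog_arm(steps="0 0 0 0 0 0 6; 0 0 0 0 0 0 6; 0 0 0.3 0 0 0 6; 0 0 0.5 0 0 0 6; 0 0 0.5 0 0 0 4; 0 0 0.5 0 0 0 2.5; 0 0 0.5 0 0 0 2.5; 0 0 0.5 0 0 0 2.5; 0 0 0.5 0 0 0 2.5; 0 0 0.5 0 0 0 2.5")

```text
t: 6.85
tool_pos: [0.46, 0.3003, 0.1099]
ee_rot: [-3.14, -0.1, -0.001]
contact_force: [0.1, 0.5, 3.5]
width: 0.413
```

The width is steady at 35 mm, so this is a parallel neck grip. I'll lift slowly.

Request:
jog_arm(steps="0 0 0 0 0 0 2.5; 0 0 0 0 0 0 2.5; 0 0 0.4 0 0 0 2.5; 0 0 1.2 0 0 0 2.5; 0 0 2.2 0 0 0 2.5; 0 0 3.2 0 0 0 2.5; 0 0 3.2 0 0 0 2.5; 0 0 3.2 0 0 0 2.5", force=30)

```text
t: 7.65
tool_pos: [0.4601, 0.3002, 0.142]
ee_rot: [-3.14, -0.1, -0.001]
contact_force: [0.6, 0.3, -1.1]
width: 0.411
```

Run:
```python
from station import *
from h import *
c=capture("side")
s=state();print(s['tool_pos'],s['contact_force'],s['torque'],s['width'])
crop(c,220,270,130,130,5,'s5.png')
```

```text
[0.45985922 0.30005743 0.14143778] [-0.28727586 -0.64149797 -1.21033705] [0.00980732 0.06975579 0.01001898] 0.40729597591958655
```

View pics/s5.png

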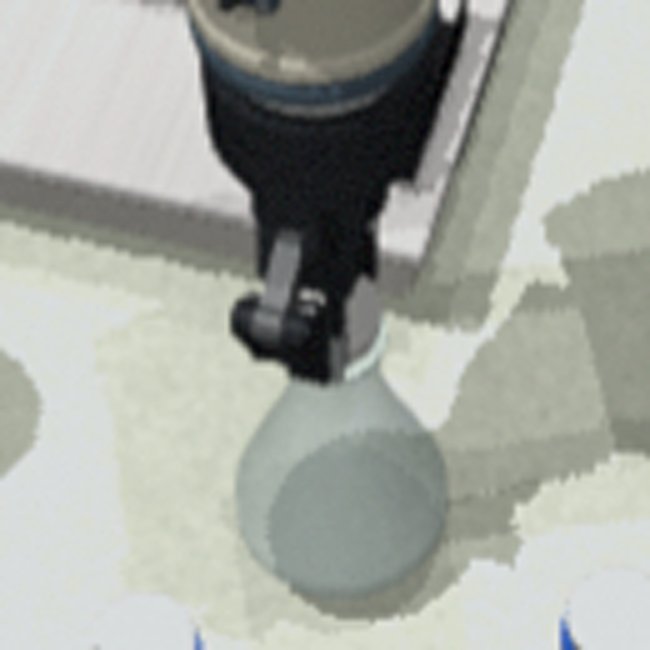

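The flask is held upright with its base about 32 mm up. The target is 8 mm off the fixed pad, at world (0.603, -0.026). I'll lift, then traverse.

Request:
jog_arm(steps="0 0 1.5 0 0 0 2.5; 0 0 4 0 0 0 2.5; 0 0 7 0 0 0 2.5; 0 0 10 0 0 0 2.5; 0 0 13 0 0 0 2.5; 0 0 15 0 0 0 2.5; 0 0 16 0 0 0 2.5; 0.6 -1.4 16 0 0 0 2.5; 1.5 -3.4 16 0 0 0 2.5; 2.7 -6.2 16 0 0 0 2.5")

```text
t: 8.7
tool_pos: [0.4868, 0.2373, 0.2998]
ee_rot: [3.139, 0.103, -0.004]
contact_force: [-0.2, -0.5, -1.1]
width: 0.409
```

Request:
jog_arm(steps="1.2 -2.8 0 0 0 0 2.5; 2.4 -5.6 0 0 0 0 2.5; 3.6 -8.4 0 0 0 0 2.5; 4.8 -11.2 0 0 0 0 2.5; 6 -14 0 0 0 0 2.5; 7.2 -16.8 0 0 0 0 2.5; 8.4 -19.6 0 0 0 0 2.5; 9.6 -22.4 0 0 0 0 2.5; 10.8 -24.8 0 0 0 0 2.5; 11.6 -26.4 0 0 0 0 2.5")

```text
t: 9.7
tool_pos: [0.6029, -0.0287, 0.2994]
ee_rot: [3.14, 0.097, -0.005]
contact_force: [-0.3, 1.5, -1.2]
width: 0.411
```

Request:
jog_arm(steps="0 0 -2 0 0 0 2.5; 0 0 -4 0 0 0 2.5; 0 0 -6 0 0 0 2.5; 0 0 -6 0 0 0 2.5; 0 0 -6 0 0 0 2.5")

```text
t: 10.2
tool_pos: [0.6024, -0.026, 0.241]
ee_rot: [-3.14, -0.1, 0.003]
contact_force: [0.2, -0.6, -0.4]
width: 0.409
```

```bash
cat > look.py <<'E'
import sys
from station import *
from h import *
k=sys.argv[1]
for n,(x,y,w,h) in (("side",(200,130,180,160)),("top",(225,130,190,150))):
    c=capture(n); pickle.dump(c,open(f'{n}_{k}.pkl','wb')); crop(c,x,y,w,h,4 if n=='top' else 3.7,f'{n}_{k}.png')
s=state();print(s['t'],s['tool_pos'],s['ee_rot'],s['contact_force'],s['width'])
E
python3 look.py 6
```

```text
10.3 [ 0.60315446 -0.02596423  0.24295353] [3.13976040e+00 1.00397224e-01 2.87649968e-03] [-0.04479788 -0.38534431 -2.15763253] 0.4097676785181226
```

View pics/side_6.png

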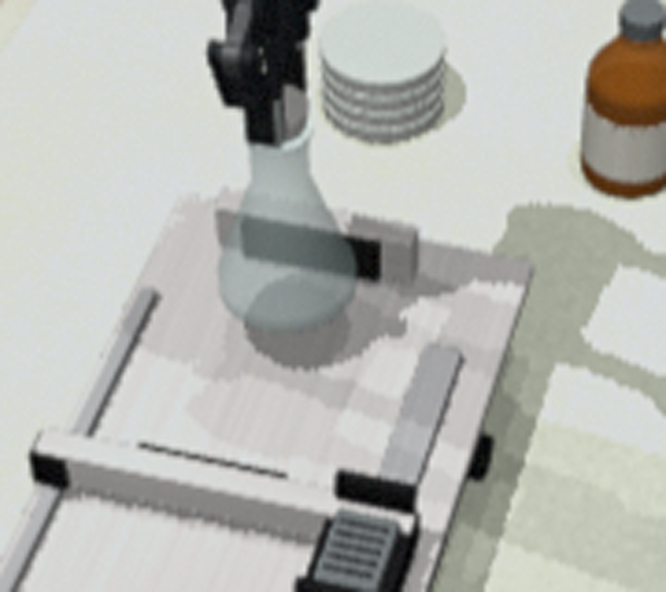

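View pics/top_6.png

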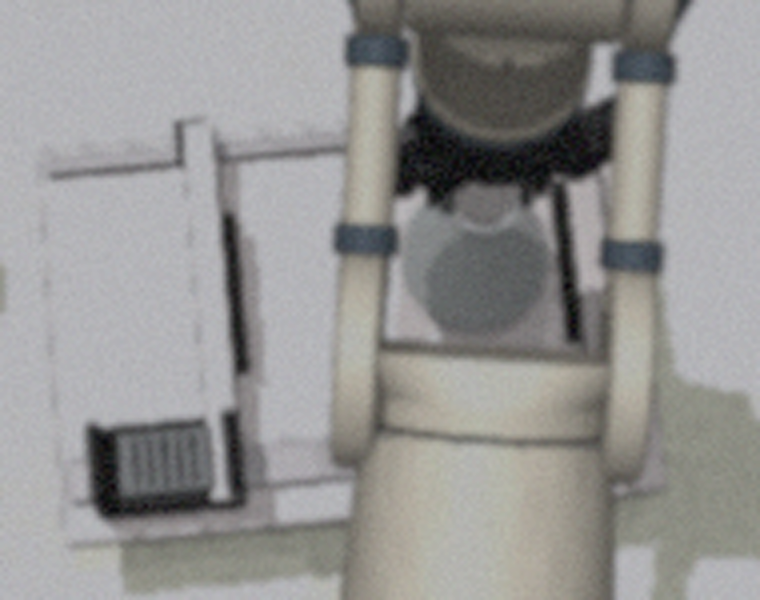

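Request:
jog_arm(steps="0 0 -1.2 0 0 0 2.5; 0 0 -2.4 0 0 0 2.5; 0 0 -3.2 0 0 0 2.5; 0 0 -3.6 0 0 0 2.5; 0 0 -3.8 0 0 0 2.5; 0 0 -3.8 0 0 0 2.5")

```text
t: 10.9
tool_pos: [0.6028, -0.0259, 0.2033]
ee_rot: [-3.14, -0.1, 0.001]
contact_force: [0.0, -0.2, -1.8]
width: 0.407
```

Request:
jog_arm(steps="0 0 -0.1 0 0 0 2.5; 0 0 -0.2 0 0 0 2.5; 0 0 -0.3 0 0 0 2.5; 0 0 -0.3 0 0 0 2.5")

```text
t: 11.3
tool_pos: [0.6029, -0.0259, 0.2005]
ee_rot: [-3.14, -0.1, -0.0]
contact_force: [0.4, 0.4, -1.1]
width: 0.411
```

Request:
jog_arm(steps="0 0 -0.1 0 0 0 2.5; 0 0 -0.1 0 0 0 2.5")

```text
t: 11.5
tool_pos: [0.603, -0.0258, 0.2001]
ee_rot: [-3.14, -0.1, -0.001]
contact_force: [-0.7, -0.4, 0.7]
width: 0.408
```

Request:
jog_arm(steps="0 0 -0.05 0 0 0 2.5; 0 0 -0.05 0 0 0 2.5")

```text
t: 11.7
tool_pos: [0.6031, -0.0258, 0.2]
ee_rot: [-3.14, -0.101, -0.002]
contact_force: [0.2, 0.8, 3.0]
width: 0.41
```

The flask is down, with a light 3–4 N contact. I'll release and go up.

Request:
jog_arm(steps="0 0 0 0 0 0 4; 0 0 0 0 0 0 5; 0 0 0 0 0 0 6.5; 0 0 0 0 0 0 8; 0 0 0 0 0 0 8.5; 0 0 1 0 0 0 8.5; 0 0 3 0 0 0 8.5; 0 0 6 0 0 0 8.5; 0 0 9 0 0 0 8.5; 0 0 12 0 0 0 8.5")

```text
t: 12.7
tool_pos: [0.6027, -0.0259, 0.3211]
ee_rot: [3.14, 0.1, 0.001]
contact_force: [0.4, -0.3, 0.4]
width: 0.994
```

```bash
python3 look.py 7
```

```text
12.8 [ 0.60354696 -0.02599911  0.32570943] [3.13868887 0.10007167 0.0148313 ] [0.31732912 0.47931825 1.06202996] 0.9925930939463415
```

View pics/side_7.png

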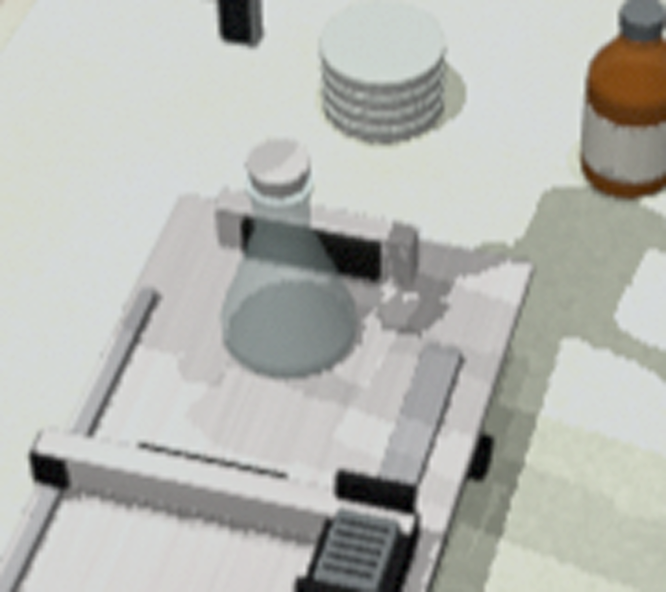

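View pics/top_7.png

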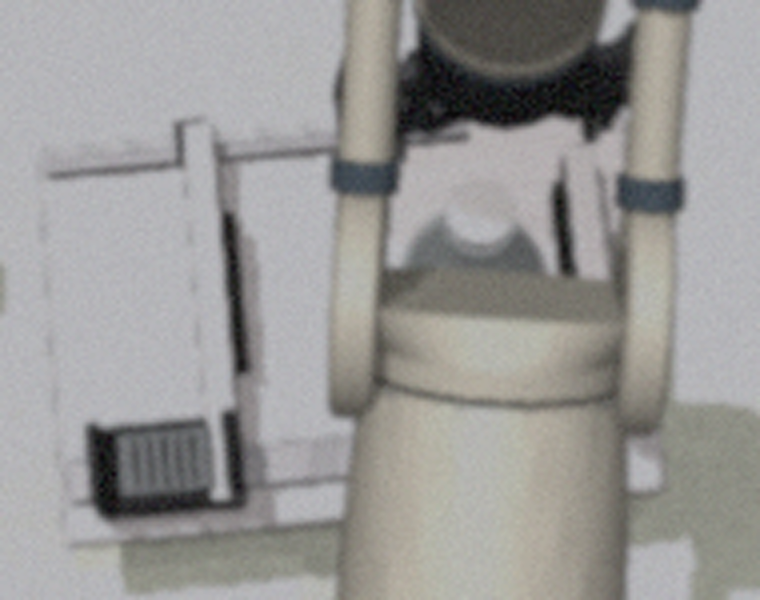

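The flask stands upright near the fixed pad, with its base at about (290,330) in the side crop. Next I'll locate the button.

Run:
```python
from h import *
s=pickle.load(open('side0.pkl','rb'));t=pickle.load(open('top0.pkl','rb'))
print(ray(s,np.array([432,415])/4-.375+[190,175],.136),ray(t,np.array([163,418])/4-.375+[225,140],.136))
c=pickle.load(open('side_7.pkl','rb'))
# flask base in side crop: extremes
k=3.7
a=np.linspace(0,2*np.pi,90)
from scipy.optimize import least_squares
def f(q):
    P=np.r_[np.c_[q[0]+.042*np.cos(a),q[1]+.042*np.sin(a),0*a+.09],np.c_[q[0]+.042*np.cos(a),q[1]+.042*np.sin(a),0*a+.106]]
    A=proj(c,P);S=proj(c,np.c_[q[0]+.019*np.cos(a),q[1]+.019*np.sin(a),0*a+.234])
    return [A[:,0].min()-(200+222/k),A[:,0].max()-(200+357/k),A[:,1].max()-(130+376/k),S[:,0].mean()-(200+279/k)]
r=least_squares(f,[.6,0]);print('flask',r.x,r.fun)
d=r.x-[.5839,.0476];c_,n=np.cos(.0593),np.sin(.0593);print('in shaker',c_*d[0]+n*d[1],-n*d[0]+c_*d[1])
```

```text
[0.49086149 0.15297806 0.136     ] [0.49559277 0.15417986 0.136     ]
flask [ 0.60310875 -0.02920505] [-0.26439542  0.1894803  -0.01173047  0.07107484]
in shaker 0.014623120187740745 -0.07780846013943025
```

Request:
jog_arm(steps="-2.5 4 0 0 0 0 5; -5 8 0 0 0 0 3; -7.5 12.3 0 0 0 0 1; -10 16.4 0 0 0 0 0; -11 18 0 0 0 0 0; -11 18 -4 0 0 0 0; -11 18 -8 0 0 0 0; -11 18 -12 0 0 0 0; -11 18 -14 0 0 0 0; -11 18 -14 0 0 0 0", force=30)

```text
t: 13.8
tool_pos: [0.4909, 0.1536, 0.1747]
ee_rot: [3.138, 0.1, -0.011]
contact_force: [-0.1, -0.2, 0.2]
width: -0.003
```

```bash
python3 look.py 8
```

```text
13.9 [0.49285182 0.15406878 0.17966507] [-3.13999132e+00 -1.00175568e-01 -2.47649656e-04] [-0.1416632   0.08127282  1.20964712] -0.00026820693461683136
```

View pics/side_8.png

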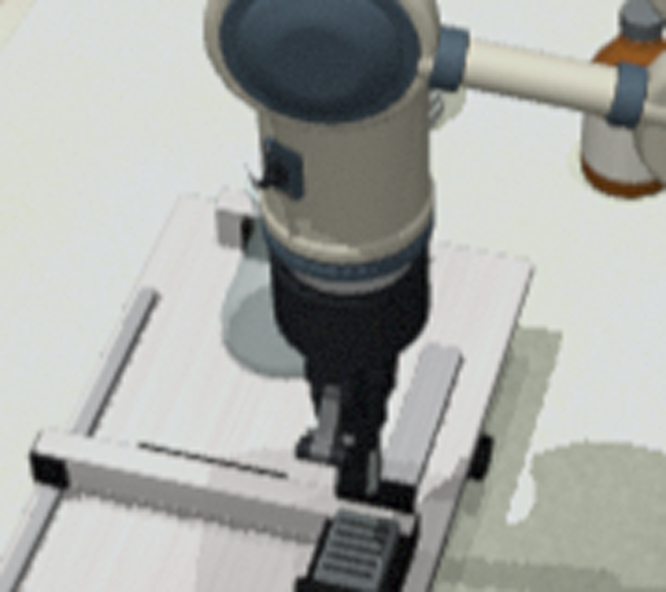

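View pics/top_8.png

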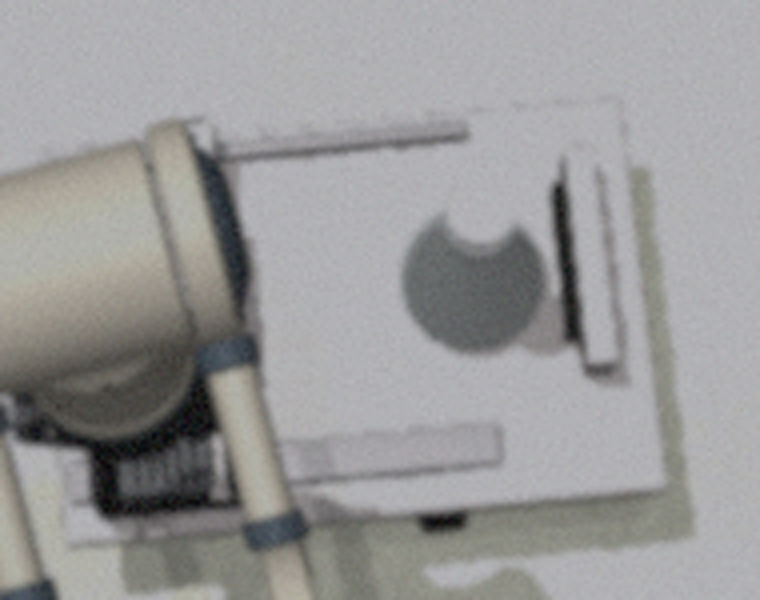

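Run:
```python
from h import *
c=pickle.load(open('side_8.pkl','rb'))
for P in ([.493,.154,.168],[.493,.154,.136],[.4923-.0034,.1554+.034,.15],[.4923+.002,.1554-.034,.15]):
    print(P,((proj(c,P)-[200,130])*3.7).round(0))
for z in (.16,.17,.18,.19): print(ray(c,[200+365/3.7,130+497/3.7],z))
```

```text
[0.493, 0.154, 0.168] [[356. 513.]]
[0.493, 0.154, 0.136] [[357. 549.]]
[0.4889, 0.1894, 0.15] [[341. 586.]]
[0.4943, 0.12140000000000001, 0.15] [[374. 488.]]
[0.49423202 0.13607523 0.16      ]
[0.49144736 0.14348151 0.17      ]
[0.48866271 0.1508878  0.18      ]
[0.48587806 0.15829409 0.19      ]
```

Request:
jog_arm(steps="0 0 -1.2 0 0 0 0; 0 0 -2.2 0 0 0 0; 0 0 -2.7 0 0 0 0; 0 0 -3 0 0 0 0; 0 0 -3 0 0 0 0")

```text
t: 14.4
tool_pos: [0.4927, 0.154, 0.1485]
ee_rot: [3.14, 0.1, -0.001]
contact_force: [-0.4, -0.2, 0.4]
width: 0.002
```

Request:
jog_arm(steps="0 0 -0.2 0 0 0 0; 0 0 -0.4 0 0 0 0; 0 0 -0.4 0 0 0 0")

```text
t: 14.7
tool_pos: [0.4928, 0.1541, 0.1449]
ee_rot: [-3.14, -0.1, 0.0]
contact_force: [0.2, 0.3, -0.5]
width: -0.001
```

Request:
jog_arm(steps="0 0 -0.2 0 0 0 0; 0 0 -0.4 0 0 0 0; 0 0 -0.4 0 0 0 0")

```text
t: 15.0
tool_pos: [0.4927, 0.154, 0.1406]
ee_rot: [3.14, 0.1, -0.001]
contact_force: [0.1, -0.6, -0.3]
width: 0.002
```

Request:
jog_arm(steps="0 0 -0.2 0 0 0 0; 0 0 -0.3 0 0 0 0; 0 0 -0.3 0 0 0 0")

```text
t: 15.3
tool_pos: [0.4928, 0.1541, 0.1378]
ee_rot: [3.14, 0.1, -0.001]
contact_force: [0.8, 0.0, -0.3]
width: -0.0
```

Request:
jog_arm(steps="0 0 -0.2 0 0 0 0; 0 0 -0.3 0 0 0 0; 0 0 -0.3 0 0 0 0")

```text
t: 15.6
tool_pos: [0.4928, 0.1541, 0.1348]
ee_rot: [3.14, 0.1, -0.001]
contact_force: [0.2, -1.0, 1.0]
width: -0.0
```

```bash
python3 look.py 9
python3 - <<'E'
from h import *
crop(pickle.load(open('side_9.pkl','rb')),240,220,100,90,6,'s9.png')
E
```

```text
15.7 [0.49285193 0.15408069 0.13496149] [ 3.13996211e+00  1.00153703e-01 -1.00558498e-04] [-0.16355169  0.18502542 -0.16627048] 0.0010479171482144294
```

View pics/s9.png

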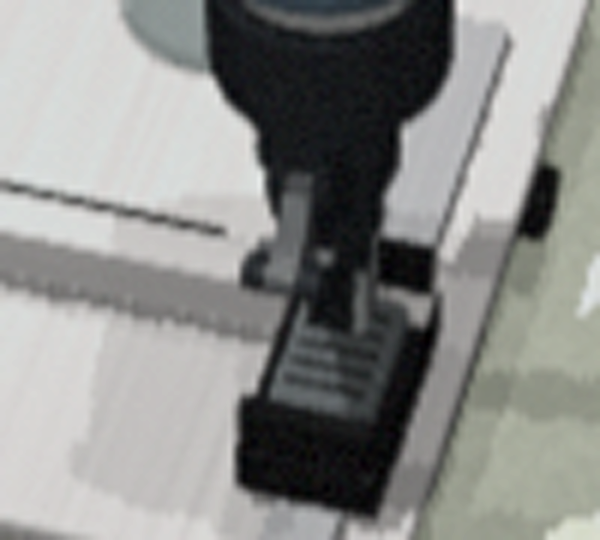

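Run:
```python
from h import *
c=pickle.load(open('side_9.pkl','rb'))
for z in (.12,.13,.14,.15,.16): print(ray(c,[240+345/6,220+332/6],z))
for z in (.12,.13,.14,.15): print('button', z,ray(c,[240+340/6,220+360/6],z))
```

```text
[0.49800347 0.1344207  0.12      ]
[0.49529465 0.14153908 0.13      ]
[0.49258582 0.14865747 0.14      ]
[0.489877   0.15577586 0.15      ]
[0.48716817 0.16289424 0.16      ]
button 0.12 [0.49561872 0.14624907 0.12      ]
button 0.13 [0.49293444 0.1532457  0.13      ]
button 0.14 [0.49025016 0.16024234 0.14      ]
button 0.15 [0.48756588 0.16723898 0.15      ]
```

Request:
jog_arm(steps="0 0 -0.2 0 0 0 0; 0 0 -0.4 0 0 0 0; 0 0 -0.4 0 0 0 0")

```text
t: 16.0
tool_pos: [0.4927, 0.1541, 0.1305]
ee_rot: [3.14, 0.1, -0.001]
contact_force: [-0.4, 0.6, 0.7]
width: 0.001
```

Request:
jog_arm(steps="0 0 -0.2 0 0 0 0; 0 0 -0.3 0 0 0 0; 0 0 -0.3 0 0 0 0")

```text
t: 16.3
tool_pos: [0.4927, 0.1541, 0.1277]
ee_rot: [3.14, 0.1, -0.001]
contact_force: [-0.1, -0.0, 0.8]
width: 0.003
```

```bash
python3 look.py 10
python3 - <<'E'
from h import *
crop(pickle.load(open('side_10.pkl','rb')),240,220,100,90,6,'s10.png')
crop(pickle.load(open('top_10.pkl','rb')),215,190,110,90,6,'t10.png')
E
```

```text
16.4 [0.49287555 0.1540898  0.12800464] [3.13997330e+00 1.00203432e-01 2.32699840e-05] [ 0.53003126 -0.46841265  0.05344359] -0.0027629981216128687
```

View pics/s10.png

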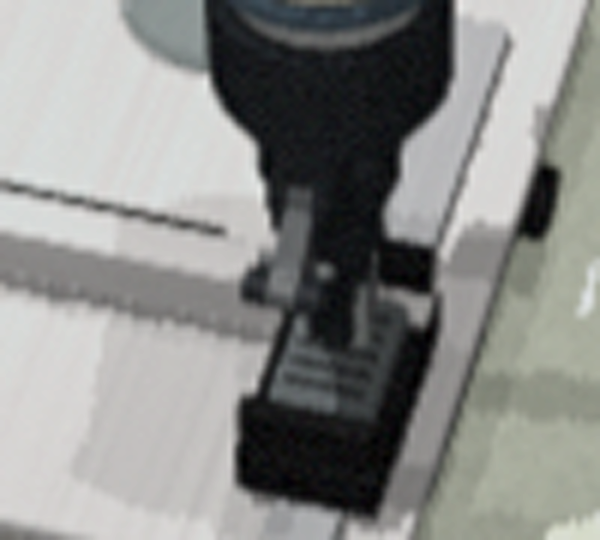

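View pics/t10.png

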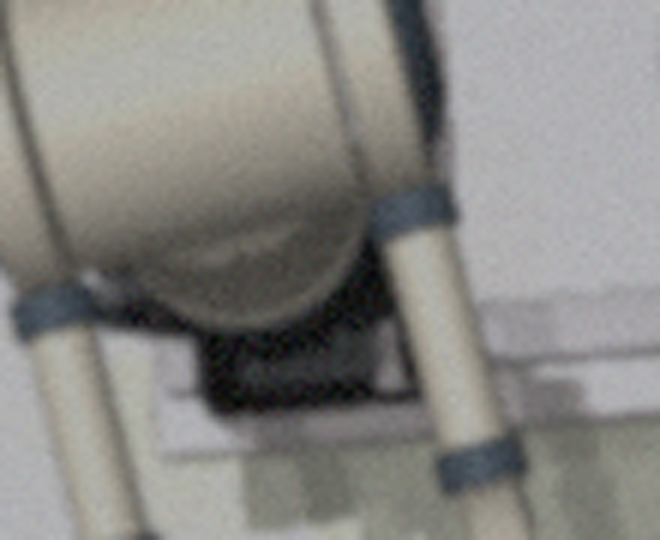

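Request:
jog_arm(steps="0 0 -0.2 0 0 0 0; 0 0 -0.3 0 0 0 0; 0 0 -0.3 0 0 0 0")

```text
t: 16.7
tool_pos: [0.4927, 0.1541, 0.1247]
ee_rot: [3.14, 0.1, -0.001]
contact_force: [-1.4, 0.2, -0.4]
width: -0.003
```

Request:
jog_arm(steps="0 0 -0.2 0 0 0 0; 0 0 -0.3 0 0 0 0; 0 0 -0.3 0 0 0 0")

```text
t: 17.0
tool_pos: [0.4927, 0.1541, 0.1217]
ee_rot: [3.14, 0.1, -0.001]
contact_force: [0.5, 0.1, -1.0]
width: -0.002
```

```bash
python3 look.py 11
python3 - <<'E'
from h import *
crop(pickle.load(open('side_11.pkl','rb')),270,245,55,55,11,'s11.png')
E
```

```text
17.1 [0.49284063 0.15407263 0.12196997] [ 3.13993586e+00  1.00189828e-01 -1.45393130e-04] [-0.75639068  0.36177172 -0.28262703] 0.0034240936311559643
```

View pics/s11.png

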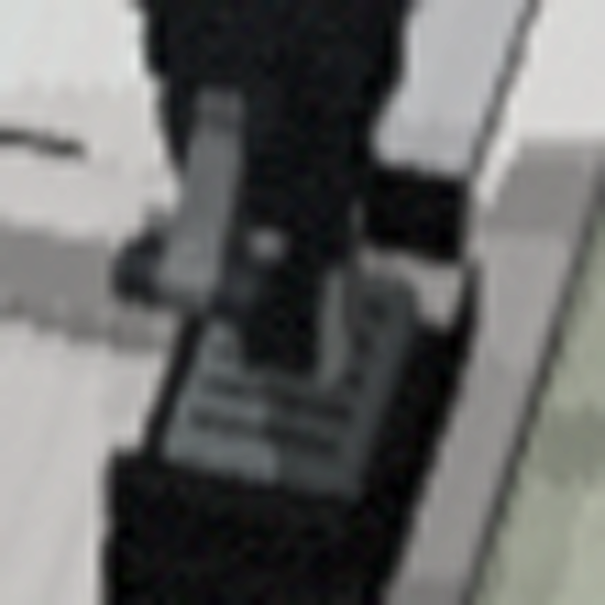

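Request:
jog_arm(steps="0 0 -0.15 0 0 0 0; 0 0 -0.2 0 0 0 0; 0 0 -0.2 0 0 0 0")

```text
t: 17.4
tool_pos: [0.4928, 0.1541, 0.1199]
ee_rot: [3.14, 0.1, -0.0]
contact_force: [0.4, -0.8, 0.2]
width: 0.003
```

Request:
jog_arm(steps="0 0 -0.15 0 0 0 0; 0 0 -0.2 0 0 0 0; 0 0 -0.2 0 0 0 0")

```text
t: 17.7
tool_pos: [0.4928, 0.1541, 0.1178]
ee_rot: [3.14, 0.1, -0.0]
contact_force: [-0.5, 0.5, 0.2]
width: -0.002
```

Request:
jog_arm(steps="0 0 -0.15 0 0 0 0; 0 0 -0.2 0 0 0 0; 0 0 -0.2 0 0 0 0")

```text
t: 18.0
tool_pos: [0.4928, 0.1541, 0.1158]
ee_rot: [3.14, 0.1, -0.0]
contact_force: [-0.2, -0.5, 0.4]
width: -0.004
```

```bash
python3 look.py 12
python3 - <<'E'
from h import *
crop(pickle.load(open('side_12.pkl','rb')),260,225,75,75,8,'s12.png')
E
```

```text
18.1 [0.49286541 0.15409622 0.1160298 ] [-3.13998933e+00 -1.00200719e-01 -4.73311765e-05] [-0.12930086 -0.28891114 -0.21423787] -0.0012330128996230216
```

View pics/s12.png

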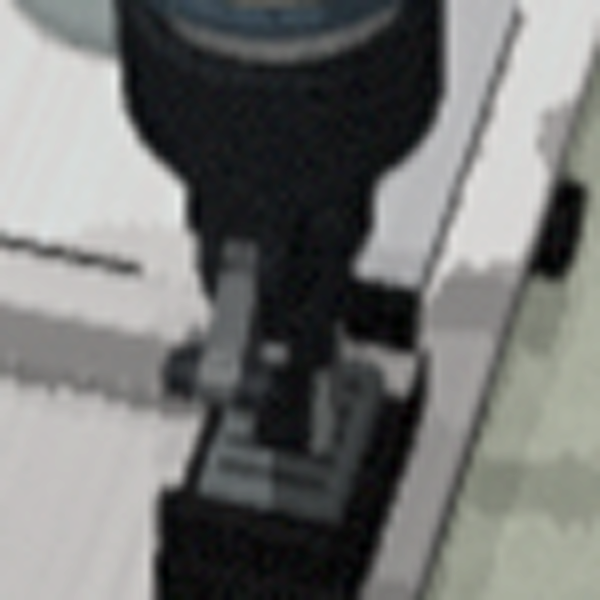

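Request:
jog_arm(steps="0 0 -0.15 0 0 0 0; 0 0 -0.3 0 0 0 0; 0 0 -0.3 0 0 0 0")

```text
t: 18.4
tool_pos: [0.493, 0.1541, 0.1136]
ee_rot: [-3.14, -0.1, -0.001]
contact_force: [-1.5, 0.1, 2.5]
width: -0.001
```

Request:
jog_arm(steps="0 0 -0.1 0 0 0 0; 0 0 -0.2 0 0 0 0; 0 0 -0.2 0 0 0 0")

```text
t: 18.7
tool_pos: [0.493, 0.1541, 0.1116]
ee_rot: [-3.14, -0.1, -0.001]
contact_force: [-2.3, -0.7, 5.7]
width: -0.0
```

Request:
jog_arm(steps="0 0 -0.1 0 0 0 0; 0 0 -0.2 0 0 0 0; 0 0 -0.2 0 0 0 0")

```text
t: 19.0
tool_pos: [0.493, 0.1541, 0.1097]
ee_rot: [-3.14, -0.1, -0.001]
contact_force: [-2.3, -0.6, 5.6]
width: -0.003
```

```bash
python3 look.py 13
python3 - <<'E'
from h import *
from station import state
print(state()['torque'])
crop(pickle.load(open('side_13.pkl','rb')),260,225,75,75,8,'s13.png')
crop(pickle.load(open('top_13.pkl','rb')),215,190,110,90,6,'t13.png')
E
```

```text
19.1 [0.49304244 0.15412888 0.10986359] [-3.13977156e+00 -1.00165810e-01 -1.53548195e-03] [-1.80865672 -1.14460787  5.8124604 ] 0.0029027622137406082
[-0.08723481  0.34797574 -0.0115993 ]
```

View pics/s13.png

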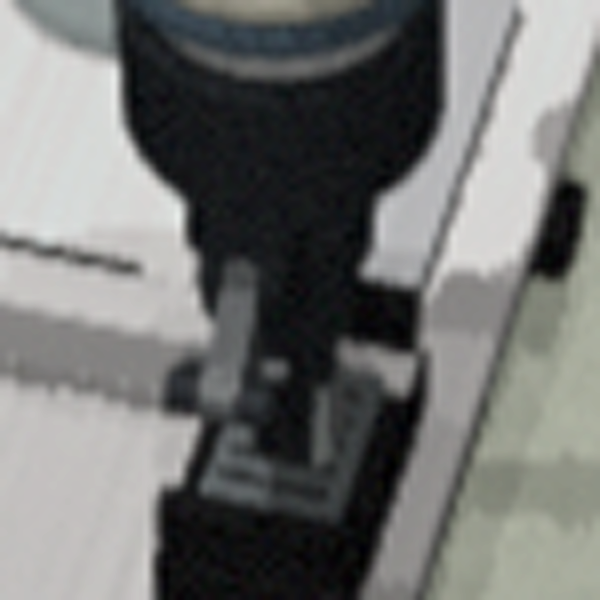

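View pics/t13.png

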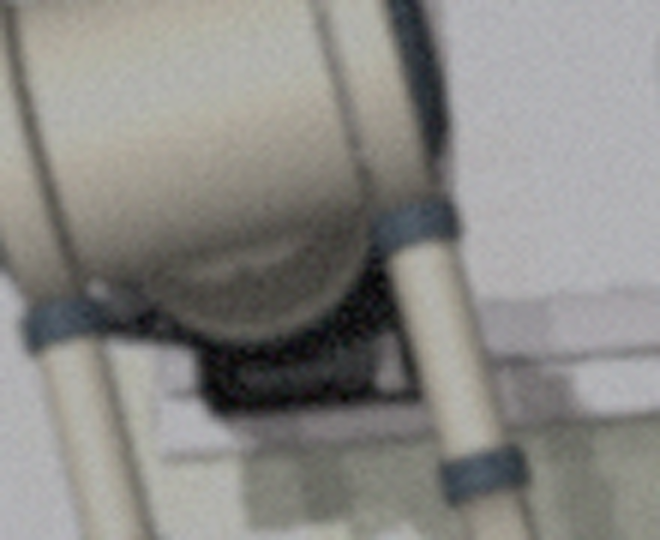

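The force profile (onset about 5 N, then nearly flat) matches the button spring, with contact at TCP z ≈ 0.113. I'll press further.

Request:
jog_arm(steps="0 0 -0.15 0 0 0 0; 0 0 -0.3 0 0 0 0; 0 0 -0.3 0 0 0 0")

```text
t: 19.4
tool_pos: [0.493, 0.1541, 0.1069]
ee_rot: [-3.14, -0.1, -0.002]
contact_force: [-2.3, -1.6, 6.3]
width: -0.002
```

Request:
jog_arm(steps="0 0 -0.1 0 0 0 0; 0 0 -0.2 0 0 0 0; 0 0 -0.2 0 0 0 0")

```text
t: 19.7
tool_pos: [0.4931, 0.1541, 0.1055]
ee_rot: [-3.14, -0.1, -0.002]
contact_force: [-2.9, -0.9, 8.6]
width: 0.001
```

Request:
jog_arm(steps="0 0 -0.05 0 0 0 0; 0 0 -0.1 0 0 0 0; 0 0 -0.1 0 0 0 0")

```text
t: 20.0
tool_pos: [0.4931, 0.1542, 0.1054]
ee_rot: [-3.14, -0.1, -0.003]
contact_force: [-4.1, -1.8, 13.0]
width: 0.003
```

Request:
jog_arm(steps="0.01 -0.2 0 0 0 0 0; 0.03 -0.5 0 0 0 0 0; 0.06 -1 0 0 0 0 0; 0.09 -1.5 0 0 0 0 0; 0.12 -2 0 0 0 0 0; 0.12 -2 0 0 0 0 0")

```text
t: 20.6
tool_pos: [0.4943, 0.134, 0.1054]
ee_rot: [-3.139, -0.1, -0.003]
contact_force: [-5.5, -0.9, 12.8]
width: 0.001
```

```bash
python3 look.py 14
```

```text
20.7 [0.49428251 0.1340164  0.10545283] [-3.13973077e+00 -9.99437815e-02 -3.07488691e-03] [-5.33416047 -1.93921683 13.13072444] 0.0008061786755629384
```

View pics/side_14.png

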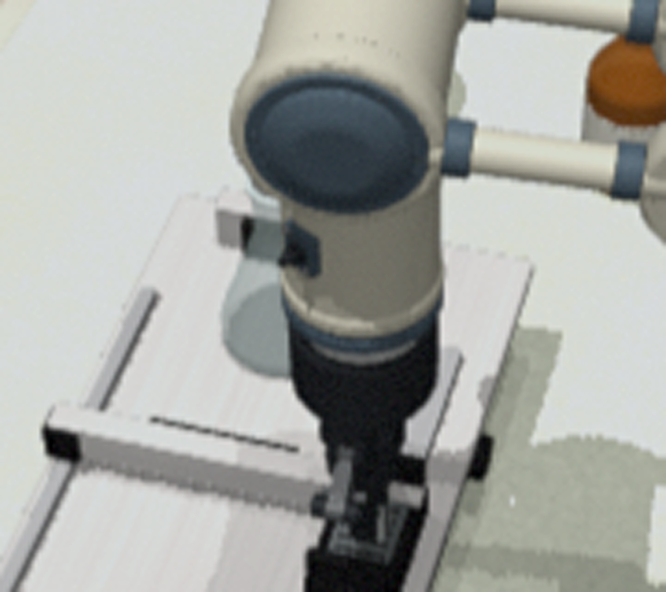

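The bar follows; the crossbar has moved about 20 mm. I'll continue.

Request:
jog_arm(steps="0 -0.4 0 0 0 0 0; 0.03 -1 0 0 0 0 0; 0.07 -1.8 0 0 0 0 0; 0.12 -2.6 0 0 0 0 0; 0.16 -3.4 0 0 0 0 0; 0.2 -4.2 0 0 0 0 0; 0.25 -5 0 0 0 0 0; 0.3 -5.8 0 0 0 0 0; 0.34 -6.5 0 0 0 0 0; 0.34 -6.5 0 0 0 0 0")

```text
t: 21.7
tool_pos: [0.4981, 0.0684, 0.1054]
ee_rot: [3.14, 0.099, 0.005]
contact_force: [-4.2, -1.3, 11.7]
width: -0.003
```

```bash
python3 look.py 15
```

```text
21.8 [0.49810556 0.06855239 0.10545516] [3.13936641 0.09919093 0.00460045] [-3.0730814  -1.14468446 12.14371609] 0.00038545478724496705
```

View pics/side_15.png

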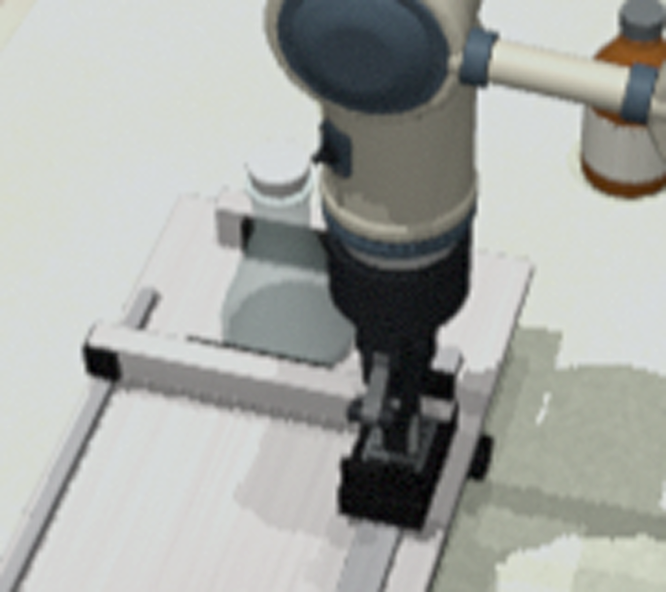

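View pics/top_15.png

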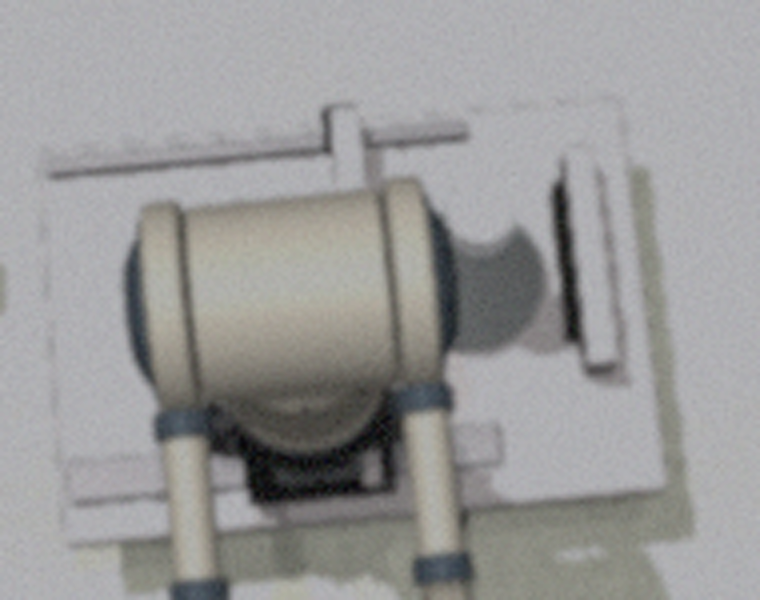

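Request:
jog_arm(steps="0.02 -0.4 0 0 0 0 0; 0.04 -0.8 0 0 0 0 0; 0.05 -1.1 0 0 0 0 0; 0.05 -1.1 0 0 0 0 0")

```text
t: 22.2
tool_pos: [0.4987, 0.0583, 0.1054]
ee_rot: [-3.139, -0.1, -0.005]
contact_force: [-3.1, 1.0, 11.8]
width: 0.001
```

Request:
jog_arm(steps="0.01 -0.15 0 0 0 0 0; 0.02 -0.3 0 0 0 0 0; 0.02 -0.3 0 0 0 0 0")

```text
t: 22.5
tool_pos: [0.4989, 0.0556, 0.1054]
ee_rot: [-3.139, -0.101, -0.005]
contact_force: [-3.4, 1.5, 11.5]
width: 0.002
```

Request:
jog_arm(steps="0.01 -0.1 0 0 0 0 0; 0.02 -0.2 0 0 0 0 0; 0.02 -0.2 0 0 0 0 0")

```text
t: 22.8
tool_pos: [0.499, 0.0537, 0.1055]
ee_rot: [-3.139, -0.101, -0.005]
contact_force: [-3.4, 1.3, 12.5]
width: 0.002
```

```bash
python3 look.py 16
```

```text
22.9 [0.49897134 0.05373048 0.10541724] [-3.13881015 -0.10096991 -0.00465629] [-3.28296457  1.99911879 12.01542683] 0.0007090392347219309
```

View pics/side_16.png

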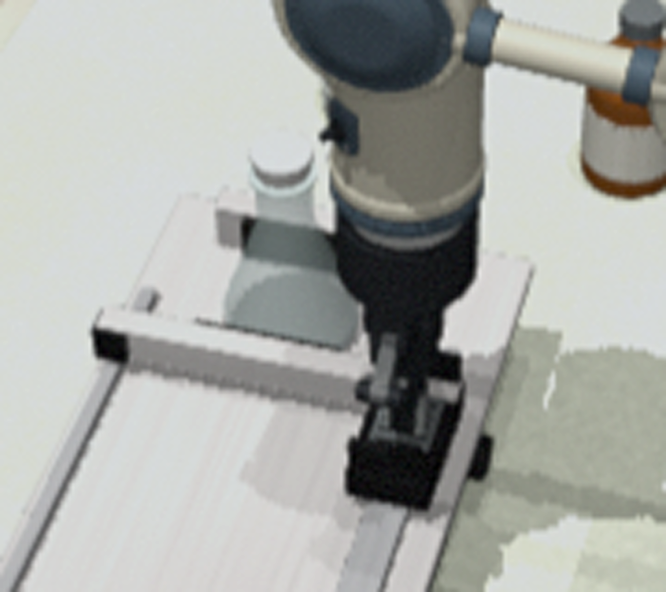

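View pics/top_16.png

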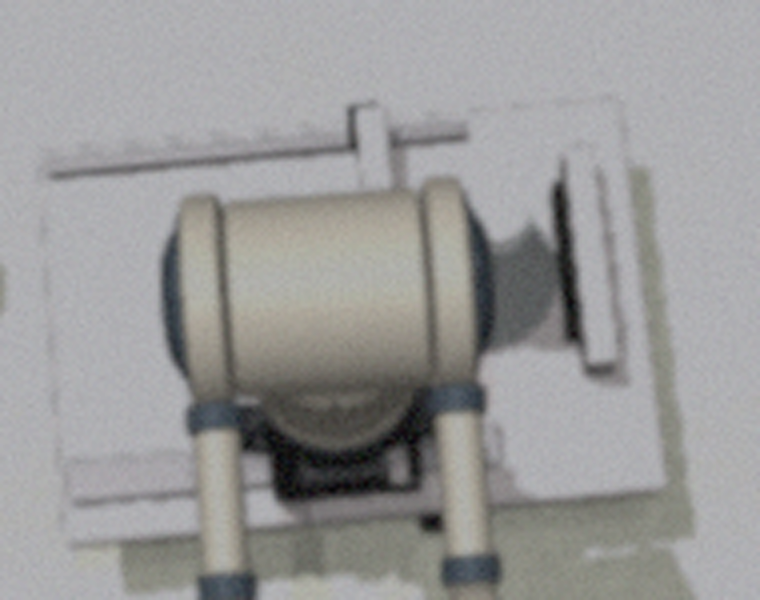

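The flask is being pushed now: its edge moved from 548 to 556 in the top crop, and the y force rose. Continuing in 1 mm steps.

Request:
jog_arm(steps="0.01 -0.1 0 0 0 0 0; 0.01 -0.1 0 0 0 0 0")

```text
t: 23.1
tool_pos: [0.499, 0.0528, 0.1055]
ee_rot: [-3.139, -0.101, -0.005]
contact_force: [-3.4, 2.5, 11.4]
width: 0.002
```

Request:
jog_arm(steps="0.01 -0.1 0 0 0 0 0; 0.01 -0.1 0 0 0 0 0")

```text
t: 23.3
tool_pos: [0.4991, 0.0526, 0.1055]
ee_rot: [-3.137, -0.102, -0.004]
contact_force: [-4.0, 4.9, 11.6]
width: 0.001
```

Request:
jog_arm(steps="0 -0.1 0 0 0 0 0; 0 -0.1 0 0 0 0 0")

```text
t: 23.5
tool_pos: [0.4991, 0.0523, 0.1054]
ee_rot: [-3.136, -0.103, -0.005]
contact_force: [-3.1, 6.6, 11.4]
width: 0.005
```

```bash
python3 look.py 17
```

```text
23.6 [0.49914591 0.05225723 0.10544655] [-3.1359378  -0.10268834 -0.00491025] [-3.81830345  6.52406501 12.41247397] 0.0012726917794853914
```

View pics/top_17.png

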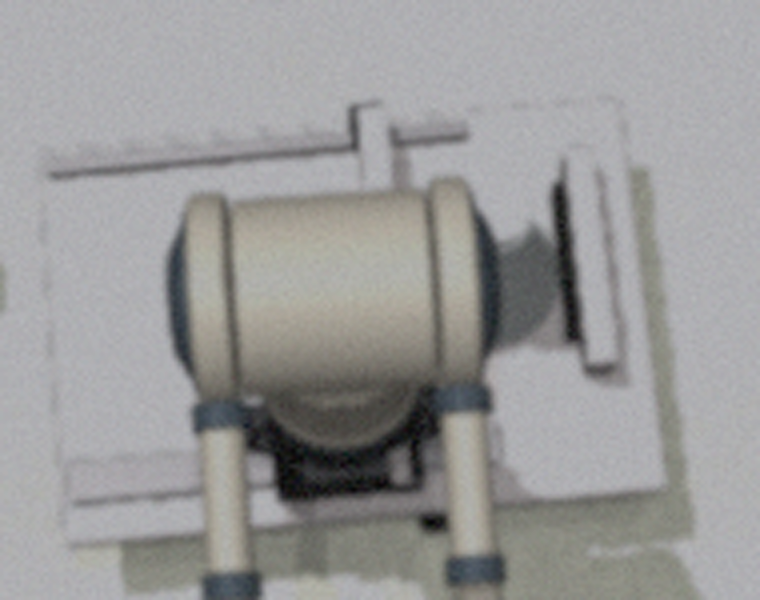

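View pics/side_17.png

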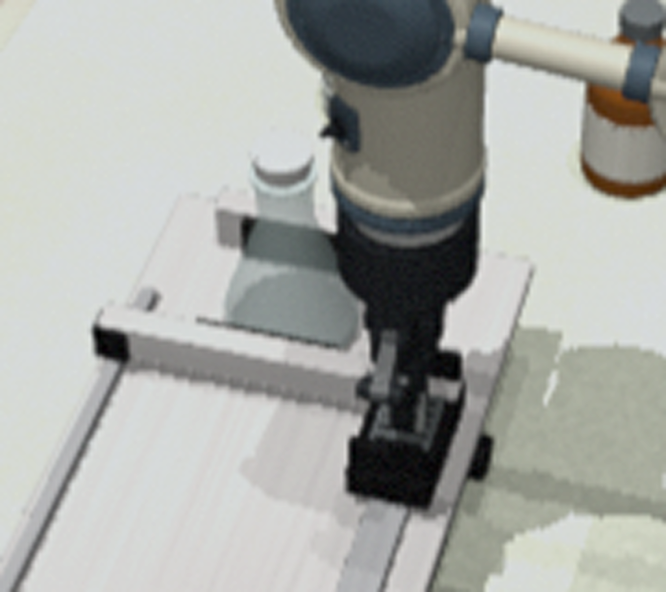

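The flask's edge is now at the fixed pad (556 against about 562). Motion has stalled at about 6 N, so it's snug. I'll let the button up while keeping the light push.

Request:
jog_arm(steps="0 0 0.1 0 0 0 0; 0 0 0.2 0 0 0 0; 0 0 0.3 0 0 0 0; 0 0 0.4 0 0 0 0; 0 0 0.5 0 0 0 0; 0 0 0.5 0 0 0 0")

```text
t: 24.2
tool_pos: [0.4993, 0.0515, 0.1094]
ee_rot: [-3.137, -0.102, -0.004]
contact_force: [0.0, 4.3, 6.3]
width: 0.004
```

Request:
jog_arm(steps="0 0 0.1 0 0 0 0; 0 0 0.2 0 0 0 0; 0 0 0.3 0 0 0 0; 0 0 0.3 0 0 0 0")

```text
t: 24.6
tool_pos: [0.4993, 0.0512, 0.1121]
ee_rot: [-3.138, -0.102, -0.004]
contact_force: [-1.0, 3.2, 5.1]
width: -0.002
```

Request:
jog_arm(steps="0 0.05 0.3 0 0 0 0; 0 0.1 0.8 0 0 0 0; 0 0.1 2 0 0 0 0; 0 0.1 4 0 0 0 0; 0 0.1 7 0 0 0 0; -1 0.1 11 0 0 0 0; -3 2 15 0 0 0 0; -5 5 15 0 0 0 0; -7 8.5 15 0 0 0 0; -8 12 15 0 0 0 0")

```text
t: 25.6
tool_pos: [0.4175, 0.1708, 0.2626]
ee_rot: [-3.14, -0.098, -0.003]
contact_force: [0.4, -0.2, 0.9]
width: -0.001
```

```bash
python3 look.py 18
python3 - <<'E'
from h import *
crop(pickle.load(open('side_18.pkl','rb')),215,160,120,110,6,'s18.png')
crop(pickle.load(open('top_18.pkl','rb')),275,145,125,110,6,'t18.png')
E
```

```text
25.7 [0.41718247 0.17296213 0.26187291] [-3.13845562e+00 -1.07482116e-01 -7.04094024e-04] [ 0.66126312 -0.10306417  0.77643093] -0.0014262451768442413
```

View pics/s18.png

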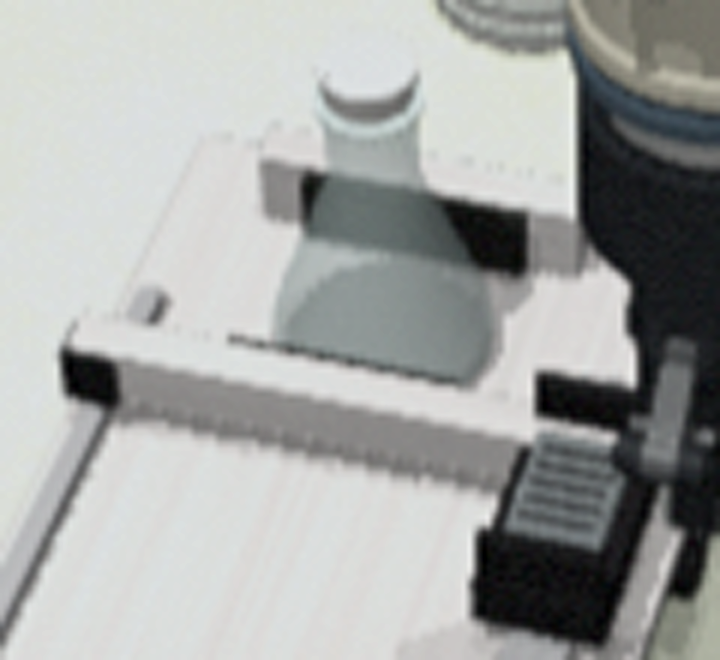

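View pics/t18.png

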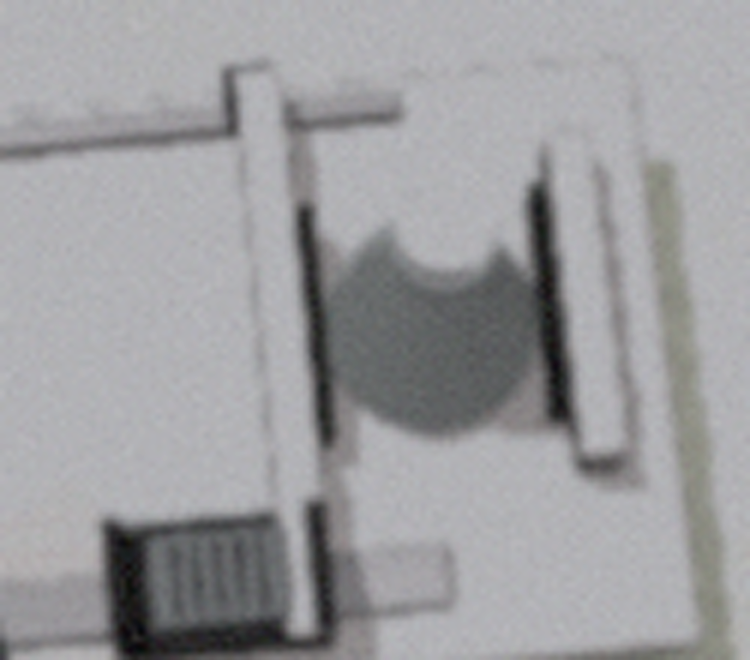

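Run:
```python
from h import *
a=pickle.load(open('side0.pkl','rb'))['frame']; b=pickle.load(open('side_18.pkl','rb'))['frame']
A=a[260:312,270:320]; B=b[222:274,282:332]
im=np.hstack([cv2.resize(x,None,fx=8,fy=8,interpolation=cv2.INTER_CUBIC) for x in (A,B)])
cv2.imwrite('pics/btn.png',cv2.convertScaleAbs(im[:,:,::-1],alpha=1.6))
W=lambda p,P:np.array([p[0]+np.cos(p[2])*P[0]-np.sin(p[2])*P[1],p[1]+np.sin(p[2])*P[0]+np.cos(p[2])*P[1],P[2]])
p=[.5839,.0476,.0593]
t=pickle.load(open('top_18.pkl','rb'))
# pad top edges at z .124: bar pad (px crop /6), fixed pad
for nm,pts in(('bar',[(300,205),(324,442)]),('fix',[(533,185),(554,418)])):
    for q in pts:
        P=ray(t,[275+q[0]/6-.4,145+q[1]/6-.4],.124)-[p[0],p[1],0]
        print(nm,np.cos(p[2])*P[0]+np.sin(p[2])*P[1],-np.sin(p[2])*P[0]+np.cos(p[2])*P[1])
# expected position of button near corners up/down given gap
c=pickle.load(open('side_18.pkl','rb'))
for gap in(.0846,):
  for z in(.136,.128):
    y0=-.125+gap+.05
    print(z,[((proj(c,W(p,[-.085+dx,y0+dy,z]))[0]-[282,222])*8+400*np.array([1,0])).round() for dx,dy in((.018,.026),(-.018,.026),(.018,-.026),(-.018,-.026))], 'cheek',[((proj(c,W(p,[-.085+dx,y0+.034,.15]))[0]-[282,222])*8+[400,0]).round() for dx in(.023,-.023)])
a0=pickle.load(open('side0.pkl','rb'))
for z in(.136,.128):
    y0=-.125+.1874+.05
    print('init',z,[((proj(a0,W(p,[-.085+dx,y0+dy,z]))[0]-[270,260])*8).round() for dx,dy in((.018,.026),(-.018,.026),(.018,-.026),(-.018,-.026))], 'cheek',[((proj(a0,W(p,[-.085+dx,y0+.034,.15]))[0]-[270,260])*8).round() for dx in(.023,-.023)])
```

```text
bar 0.06089463821013235 -0.03524595644091745
bar -0.03333168235893165 -0.03528604733214933
fix 0.060491073848007115 -0.12547103022453
fix -0.03227195499623826 -0.12317820291832446
0.136 [array([533., 214.]), array([665., 242.]), array([586.,  71.]), array([715.,  98.])] cheek [array([505., 199.]), array([676., 235.])]
0.128 [array([533., 234.]), array([665., 262.]), array([586.,  91.]), array([715., 117.])] cheek [array([505., 199.]), array([676., 235.])]
init 0.136 [array([114., 216.]), array([253., 247.]), array([174.,  57.]), array([309.,  87.])] cheek [array([ 83., 204.]), array([264., 244.])]
init 0.128 [array([115., 235.]), array([254., 266.]), array([174.,  77.]), array([309., 106.])] cheek [array([ 83., 204.]), array([264., 244.])]
```

View pics/btn.png

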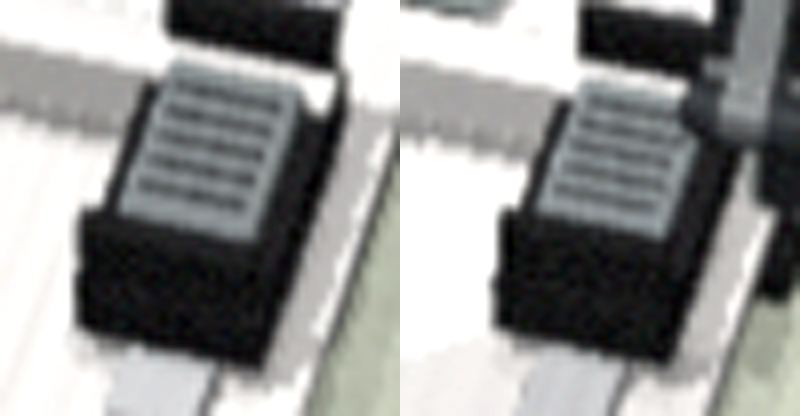

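Both pads touch the flask, and the button-to-cheek geometry matches the start, so the button is up. I'll back off further and take a last full look.

Request:
jog_arm(steps="-1 3 3 0 0 0 0; -2 6 6 0 0 0 0; -2 8 8 0 0 0 0; -2 8 8 0 0 0 0; -2 8 8 0 0 0 0")

```text
t: 26.2
tool_pos: [0.399, 0.2496, 0.3409]
ee_rot: [3.139, 0.1, 0.0]
contact_force: [-0.3, -0.8, -0.1]
width: -0.002
```

Run:
```python
from station import *
from h import *
print(state()['tool_pos'],state()['contact_force'])
s=capture('side');t=capture('top')
cv2.imwrite('pics/side_f.png',s['frame'][:,:,::-1]); crop(t,140,130,360,160,2,'top_f.png')
u=lambda P:P
p=[.5839,.0476,.0593]
crop(t,275,145,125,110,6,'t19.png')
def sh(q,z):
    P=ray(t,[275+q[0]/6-.4,145+q[1]/6-.4],z)-[p[0],p[1],0]
    return (-np.sin(p[2])*P[0]+np.cos(p[2])*P[1]).round(4)
print('bar face',sh((316,205),.124),sh((334,442),.124),'fixed face',sh((530,185),.094),sh((548,418),.094))
```

```text
[0.39896366 0.2495962  0.34091669] [-0.30172044 -0.77591841 -0.07401427]
bar face -0.0414 -0.0391 fixed face -0.1273 -0.1238
```

View pics/side_f.png

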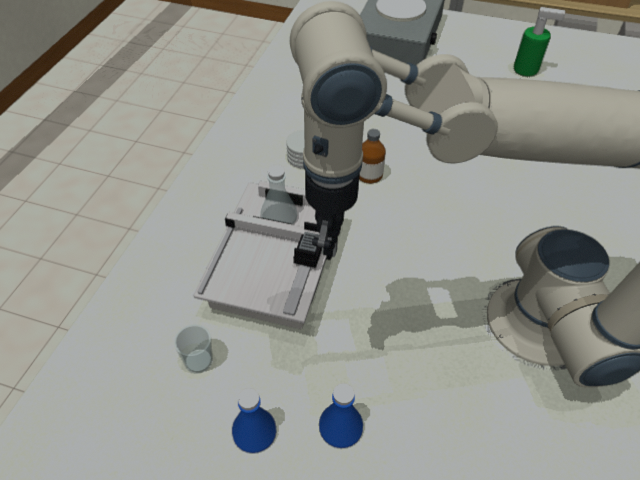

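View pics/t19.png

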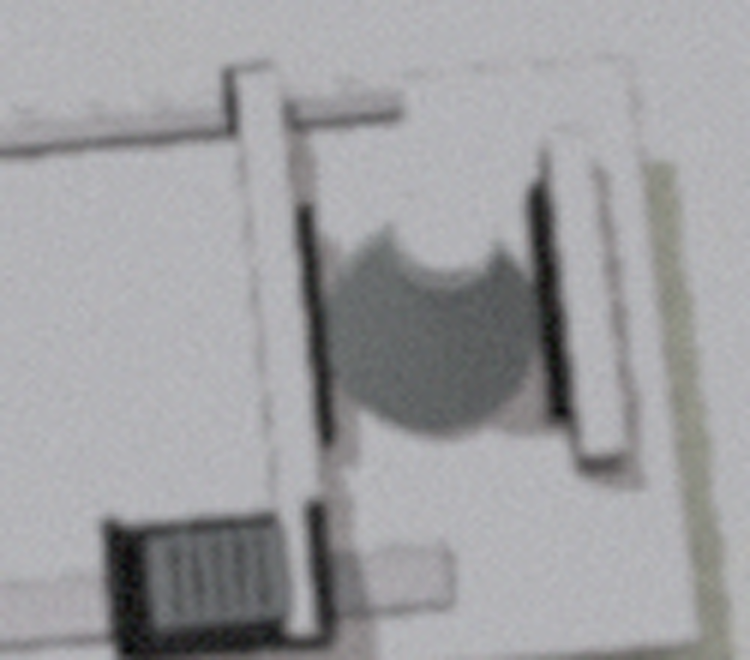

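The final pictures show the flask upright between the pads and the other things where they were. The pad faces measure about 85 mm apart, which fits the 84.6 mm notch. The robot is clear, so I'll hand the job in.

```bash
python3 -c "
from station import robot
print(robot.job_done())"
```

```text
the job is handed in; nothing more can be done
None
```

I stood the flask on the deck about 5–8 mm off the fixed pad, close to midway along the pads, and let go. I then held the thumb button down (about 12 N), slid the bar about 102 mm until it stalled on the flask at about 6 N, and let the button up. The job was handed in at about 26 s with the robot clear.

**Last checks:**
- **Clamp:** the pictures show both pads touching the upright flask. The pad gap measures about 85 ± 2 mm, which fits the 84.6 mm notch.
- **Button:** its height against the cheeks looks the same as at the start, so I take it to be up. I did not push on the bar to test the lock, because the rack's play could have loosened the flask.
- **Bystanders:** the bottle, beaker, dishes and blue flasks look unmoved in the final picture.

**Checks that failed or disagreed:**
- **First grip:** it closed at 38 mm with about 5 N upward force, which I took to be the cone's shoulder. I regripped 13 mm higher, where the width was steady at 35 mm.
- **Finger length:** the shut fingertips met the button with the TCP at z ≈ 0.113, about 34 mm lower than the stated tip extent implies. The lifts may therefore have been by the stopper rather than the neck. I relied on the measured forces from there on.
- **Pad gap:** my first reading gave about 89 mm, because I had used the wrong edge of the bar pad. Picking the right edges gave the 85 mm above.

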